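# Sort look-alike cans by weight and press each home

### The job

The three cans look alike, but one is a solid dummy, one a filled cell and one empty: lift them to feel which is which, and put each upright in its bay of the sorting rack - the heaviest next to the pull tab, the middle one in the middle, the lightest in the end without a tab. Push each can down until its seat bottoms out, feeling for the stop and never loading the rack with more than 60 N, then let go. Leave everything else on the desk where it is.

Things in the scene. Friction and masses are not known exactly. Their poses are not given: they have to be found in the camera images.
- rack: grey plastic sorting rack fixed to the desk: a block 62 mm (x) by 200 mm (y), 40 mm tall, with three vertical bores in a row along its y, 70 mm apart, and a small flat pull tab (34 x 30 mm) that sticks out at the top of its +y end only. It can be turned any way round. Origin under its centre, on the desk; z up.
- bay_tab (a point): the bay next to the pull tab, for the solid dummy (heaviest). Centre of its mouth, on the rack's top face. Bore 41 mm wide, mouth bevelled 3 mm, through the 40 mm block; a can enters it and stands on a seat cup (see the cups).
- bay_mid (a point): the middle bay, for the filled cell (middle weight). Centre of its mouth, on the rack's top face. Bore 41 mm wide, mouth bevelled 3 mm, through the 40 mm block; a can enters it and stands on a seat cup (see the cups).
- bay_plain (a point): the bay at the end without a tab, for the empty can (lightest). Centre of its mouth, on the rack's top face. Bore 41 mm wide, mouth bevelled 3 mm, through the 40 mm block; a can enters it and stands on a seat cup (see the cups).
- cup_tab (a joint): the tab-end bay's seat cup, a black disc in the bore: m of downward travel, 0.010 = bottomed; starts at 0 to 0.003. No spring: dry friction (about 9 N) holds it where it is left, so a can set on it must be pushed down. Its hard stop differs by bay (can's underside then 10 to 18 mm above the desk) and shows only as a sharp rise of the pushing force.
- cup_mid (a joint): the middle bay's seat cup, a black disc in the bore: m of downward travel, 0.010 = bottomed; starts at 0 to 0.003. No spring: dry friction (about 9 N) holds it where it is left, so a can set on it must be pushed down. Its hard stop differs by bay (can's underside then 10 to 18 mm above the desk) and shows only as a sharp rise of the pushing force.
- cup_plain (a joint): the plain-end bay's seat cup, a black disc in the bore: m of downward travel, 0.010 = bottomed; starts at 0 to 0.003. No spring: dry friction (about 9 N) holds it where it is left, so a can set on it must be pushed down. Its hard stop differs by bay (can's underside then 10 to 18 mm above the desk) and shows only as a sharp rise of the pushing force.
- can_a_mid (a point): centre (50 mm up) of one of three aluminium cans that look exactly alike: 36 mm across, 100 mm tall, foot bevelled 3 mm, straight wall up to 93 mm, nub on top. Stands on the desk. One is solid (about 0.45 kg), one filled (0.24 kg), one empty (0.08 kg), each within 10 percent; its letter says nothing, only the load on the wrist when lifted does. z is its axis.
- can_b_mid (a point): centre (50 mm up) of one of three aluminium cans that look exactly alike: 36 mm across, 100 mm tall, foot bevelled 3 mm, straight wall up to 93 mm, nub on top. Stands on the desk. One is solid (about 0.45 kg), one filled (0.24 kg), one empty (0.08 kg), each within 10 percent; its letter says nothing, only the load on the wrist when lifted does. z is its axis.
- can_c_mid (a point): centre (50 mm up) of one of three aluminium cans that look exactly alike: 36 mm across, 100 mm tall, foot bevelled 3 mm, straight wall up to 93 mm, nub on top. Stands on the desk. One is solid (about 0.45 kg), one filled (0.24 kg), one empty (0.08 kg), each within 10 percent; its letter says nothing, only the load on the wrist when lifted does. z is its axis.
- flux_jar: bystander: round green-lidded tub, 41 mm across, 29 mm tall. Origin at the centre of its underside. To be left alone.
- block_magnet: bystander: square grey magnet, 27 x 27 x 10 mm. Origin at the centre of its underside. To be left alone.
- wick_reel: bystander: small flat blue reel, 34 mm across, 8 mm thick. Origin at the centre of its underside. To be left alone.
- tape_glass: bystander: roll of pale tape lying flat, 60 mm across, 19 mm high. Origin at the centre of its underside. To be left alone.
- can_a: the same can as point can_a_mid, origin at the centre of its underside
- can_b: the same can as point can_b_mid, origin at the centre of its underside
- can_c: the same can as point can_c_mid, origin at the centre of its underside
Mind the look-alikes: they are no part of the job. Leave any turquoise look-alike of the can_a alone. Leave any yellow look-alike of the can_b alone.

How it is judged:
At the end, for the whole second after the job is handed in: Heaviest can in the tab-end bay, middle one in the middle, lightest in the plain end: each upright (5 deg), within 5 mm of the bay's axis, its cup down at least 8.8 of 10 mm, its centre under 70.5 mm above the rack's underside, released and at rest (horizontal distance between can_b_mid and bay_tab below 0.005 m and angle between each of can_b_mid, can_a_mid, can_c_mid's own z axis and vertical below 0.09 rad and value of joint each of cup_tab, cup_mid, cup_plain above 0.0088 m and z of each of can_b_mid, can_a_mid, can_c_mid in the frame of rack below 0.0705 m and linear speed of each of can_b, can_a, can_c below 0.02 m/s and horizontal distance between can_a_mid and bay_mid below 0.005 m and horizontal distance between can_c_mid and bay_plain below 0.005 m); the robot touches nothing.
It fails at once if the rack is loaded by the robot or by any one can with more than 60 N (contact force between rack and can_a above 60 N or contact force between rack and can_b above 60 N or contact force between rack and can_c above 60 N or contact force between rack and the arm above 60 N or contact force between rack and the fingers above 60 N).
It fails at once if a bystander is shifted by more than 25 mm (distance of any of flux_jar, block_magnet, wick_reel, tape_glass from where it was at the start of the episode above 0.025 m).
It also fails if it takes over 72 s, if anything falls off the work surface, if the arm or the gripper's body presses on something with over 40 N, if the wrist force passes 120 N, or if a joint passes its speed limit or range.

### The arm

A 6-joint arm with a two-finger parallel gripper is mounted at the origin on a cart in front of the work surface, level with it; the furniture and walls round the work are solid. World frame = base frame: x ahead of the robot, y to its left, z up, the work surface at z = 0. Lengths are in m, angles in rad, forces in N, time in s.
With the tool pointing down it reaches from about 0.35 to 0.775 m from the base axis. Payload 7.3 kg.
Tool frame: the origin (TCP) lies between the finger pads; the fingertips stand 19 mm ahead of it and the grasp point (between the pads) is the TCP; x points along the fingers, y is the direction in which the jaws open and shut, and the axes are right-handed (so a half turn about x gives the same grasp; the last joint's range is limited). The gripper opens to 92 mm and grips with 3 to 60 N. Pads are 19 mm wide; open, the fingers measure 130 mm over their backs; the gripper's body (75 mm by 190 mm) begins 47 mm behind the grasp point.
Start: joints at [1.014, 0.342, 1.524, -0, 1.275, -0.146], TCP at [0.21, 0.481, 0.246] pointing down, gripper open.
Joint ranges: [-2.53, 2.53], [-0.77, 2.02], [0.04, 2.7], [-1, 4.14], [0.28, 2.66], [-3.11, 3.11]. Speed limits (rad/s): [2.57, 2.57, 3.14, 3.14, 3.14, 3.14].

### API

Orientations are given as [roll, pitch, yaw] about the fixed x, y, z axes, in that order (R = Rz(yaw) Ry(pitch) Rx(roll)).
In Python, from rig import sense, camera, camera_params, finish_job, boxes_of, cut_out, spot_point gives the robot as it stands.
- The arm moves only by the tool arm_command, never from a script. Its arguments are lists of equal length, an entry for each row: "delta_pos": the shift along the tool's x, y, z in m, a list of three; "angular": the turn, a rotation vector about the tool's x, y, z in rad, a list of three; "claw": the opening, from -1 (shut) to 1 (fully open). A call has 1 to 20 rows; each row shifts and turns the pose as measured when the row begins, along the tool's axes as they then stand; what a row does not reach is not made up. A row lasts 1/12 s, in which the tool goes at most 41.7 mm and 7.16 degrees, less where a joint would pass 70% of its speed; a pose out of reach is approached as far as the arm can. A call with a gripper value outside its range is refused whole. The fingers move at their own pace and stop on an object; the grip force is fixed at half the most. Time passes only in rows, so rows that do not move let the fingers close. It gives the time, the measured TCP pose, the force and the opening at its end, in the units of the state.
- sense(): the state, without advancing time (a new reading comes with each control period).
- camera(name): name is "side" or "top" or "wrist"; returns (picture, depth): 400x640x3 uint8, blue, green, red; 400x640 float32, m along the optical axis (not along the pixel's ray), 0 where there is no reading.
- camera_params(name): a dict with "intrinsics" (3x3 intrinsics, pixels), "R" (3x3) and "t" (3): a world point X has camera coordinates R X + t. Camera axes: x right, y down, z forward; pixel columns grow to the right and rows downward; lengths in m; the calibration is good to about 2 mm. A picture is of the moment at which its call begins: read the wrist's pose just before it. camera_params takes no time and is no camera call; for the wrist camera it gives the pose at the moment of the call.
- finish_job(): hands the job in, once; it reports no verdict.
Trained networks look in the newest picture that a camera, given by its name, has taken for a name from the list of things; names that differ only in an ending like _2 or _b are one class to them, and where a whole thing is asked for, a point or a joint stands for the part that bears it (a point fixed in the world has none). Each returns a list of dicts, best first, with "confidence" (0 to 1); they miss things now and then, are a little off and sometimes report something else, mostly with a low value. They report only what shows in the picture. A call takes as long as a camera call. They do not tell look-alikes from the thing itself.
- boxes_of(target, camera): "pixel" ([row, column] in pixels, amid what is visible of it).
- cut_out(target, camera): "mask" (400x640 bool, what is visible of it) and "pixel" ([row, column] in pixels, amid what is visible of it).
- spot_point(target, camera): "pixel" ([row, column] in pixels: a listed point, or the origin of a listed thing).
The state is a dict: "time": time; "q": joint angles; "qvel": joint speeds; "joint_efforts": joint torques, N m; "position": TCP position; "eef_rot": TCP orientation; "contact_force": force on the tool from outside, world axes, zero at the start; "moment": the same for the moment, N m; "grip_width": finger opening in m.
Only numpy, scipy, OpenCV 4.12 (cv2) and the standard library are available. Lean on these libraries where they do the work, as an engineer would, in place of code of your own. Each camera call takes 0.05 s, during which the arm holds its last target. There are 200 camera calls.

## Working session

There is one attempt and no reset: what is moved stays moved. The work goes in short steps, Python scripts to look and compute and a tool call to move; the robot and the scene stay as the last step left them, time stands still between calls to the robot, and variables do not carry over. Pictures are saved under pics/ and viewed, about 8 in all and at most 12, crops included, and the job is handed in when it is done.

Besides the shell and the picture viewer there is one more tool, called after "Call:" in YAML: its name, and indented under it one key for each argument. arm_command: Moves the arm, as the interface text tells. Its arguments: {"type":"object","properties":{"delta_pos":{"type":"array","items":{"type":"array","items":{"type":"number"}}},"angular":{"type":"array","items":{"type":"array","items":{"type":"number"}}},"claw":{"type":"array","items":{"type":"number"}}},"required":["delta_pos","angular","claw"]}

```bash
mkdir -p pics; cat > h.py <<'E'
import numpy as np, cv2
from rig import *
def world(cam,px,depth,P=None):
    P=P or camera_params(cam); K,R,t=map(np.array,(P["intrinsics"],P["R"],P["t"]))
    r,c=px; d=depth
    return R.T@(np.linalg.inv(K)@np.array([c,r,1.])*d-t)
def onplane(cam,px,z,P=None):
    P=P or camera_params(cam); K,R,t=map(np.array,(P["intrinsics"],P["R"],P["t"]))
    v=R.T@np.linalg.inv(K)@np.array([px[1],px[0],1.]); o=-R.T@t
    return o+v*(z-o[2])/v[2]
E
python3 - <<'E'
from h import *
np.set_printoptions(precision=4,suppress=True)
s=sense(); print(s)
a,d=camera("top"); b,_=camera("side")
cv2.imwrite("pics/top.png",a); cv2.imwrite("pics/side.png",b)
for n,z in [("can_a_mid",.05),("rack",0),("bay_tab",.04),("bay_mid",.04),("bay_plain",.04)]:
    for r in spot_point(n,"top"): print(n,r["confidence"],r["pixel"],onplane("top",r["pixel"],z))
E
```

```text
{'time': 0.0, 'q': array([ 1.014 ,  0.3427,  1.525 , -0.    ,  1.2754, -0.146 ]), 'qvel': array([-0.0004, -0.0004, -0.0006,  0.0001,  0.0002,  0.0001]), 'joint_efforts': array([ -0.0006, -43.1247, -24.4216,   0.0716,   0.0561,  -0.0002]), 'position': array([0.2094, 0.481 , 0.245 ]), 'eef_rot': array([-1.7123,  1.5692, -2.1231]), 'contact_force': array([ 0.2884,  0.7305, -0.0673]), 'moment': array([ 0.0425, -0.0044,  0.0394]), 'grip_width': 0.0915379243844146}
can_a_mid 0.81 [220.6, 337.0] [ 0.4449 -0.257   0.05  ]
can_a_mid 0.81 [193.6, 303.4] [ 0.5018 -0.1884  0.05  ]
rack 0.91 [169.4, 244.9] [ 0.5621 -0.0573  0.    ]
bay_tab 0.71 [132.9, 228.4] [ 0.6345 -0.0301  0.04  ]
bay_tab 0.36 [216.7, 338.2] [ 0.4534 -0.2598  0.04  ]
bay_plain 0.76 [192.7, 252.3] [ 0.5064 -0.0806  0.04  ]
```

View pics/top.png

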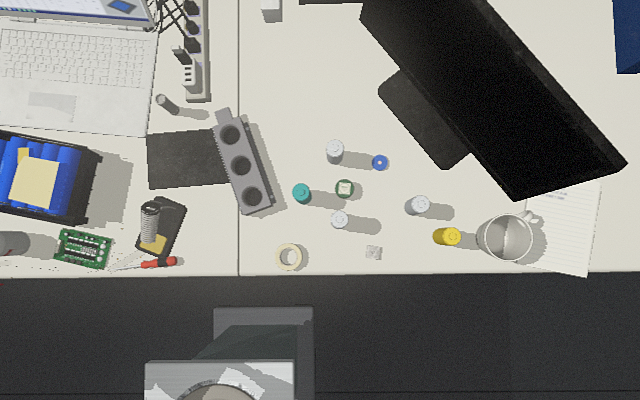

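View pics/side.png

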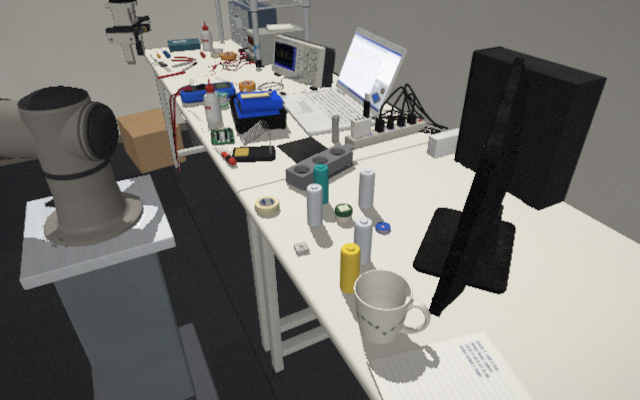

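The top view shows silver can tops at about (147,335), (215,340) and (203,420). The look-alikes are turquoise (193,303) and yellow (236,447). The rack runs from (115,223) to (205,255), with its tab at the upper (far) end and bores near (134,230), (165,240) and (196,253).

```bash
python3 - <<'E'
from h import *
np.set_printoptions(precision=4,suppress=True)
img,d=camera("top"); P=camera_params("top"); K,R,t=map(np.array,(P["intrinsics"],P["R"],P["t"]))
v,u=np.mgrid[:400,:640]; X=np.stack([u,v,np.ones_like(u)],-1)@np.linalg.inv(K).T*d[...,None]; X=(X-t)@R
np.save("X.npy",X); print("cam",-R.T@t)
roi=np.zeros((400,640),bool); roi[100:275,190:480]=1
m=(roi&(X[...,2]>.085)&(X[...,2]<.115)).astype(np.uint8)
n,l,st,_=cv2.connectedComponentsWithStats(m)
for i in range(1,n):
    if st[i,4]<15: continue
    p=X[l==i]; print("tall",st[i],p.min(0),p.max(0),(p.min(0)+p.max(0))[:2]/2,img[l==i].mean(0))
m=(roi&(X[...,2]>.033)&(X[...,2]<.045)); m[:,290:]=0
n,l,st,_=cv2.connectedComponentsWithStats(m.astype(np.uint8)); i=1+st[1:,4].argmax(); p=X[l==i]
print("rack top",st[i],cv2.minAreaRect((p[:,:2]*1000).astype(np.float32)),p[:,2].mean())
# bores: holes in rack
hull=np.zeros((400,640),np.uint8); cv2.fillConvexPoly(hull,cv2.convexHull(np.argwhere(l==i)[:,::-1].astype(np.int32)),1)
g=img.mean(2); h=((hull>0)&(X[...,2]<.034)).astype(np.uint8)
n,l,st,c=cv2.connectedComponentsWithStats(h)
for i in range(1,n):
    if st[i,4]>40: print("hole",st[i],c[i],onplane("top",c[i][::-1],.04,P), X[l==i][:,2].min())
cv2.imwrite("pics/c.png",cv2.resize(img[95:280,190:480],None,fx=2.7,fy=2.7,interpolation=cv2.INTER_CUBIC))
for nme in ["flux_jar","block_magnet","wick_reel","tape_glass"]:
    r=spot_point(nme,"top")
    if r: print(nme,r[0]["confidence"],onplane("top",r[0]["pixel"],0,P))
E
```

```text
cam [ 0.4136 -0.2438  0.9553]
tall [442 100  38  44 385] [ 0.5932 -0.5403  0.0852] [ 0.682  -0.4704  0.1149] [ 0.6376 -0.5054] [16.1766 16.3714 17.0416]
tall [327 140  18  18 255] [ 0.5695 -0.2726  0.0868] [ 0.6035 -0.2388  0.1038] [ 0.5865 -0.2557] [202.2549 203.9137 202.1765]
tall [292 183  19  18 253] [ 0.4847 -0.204   0.0888] [ 0.5186 -0.1686  0.104 ] [ 0.5017 -0.1863] [164.0277 168.7747  92.5573]
tall [411 195  19  18 273] [ 0.4577 -0.4364  0.0851] [ 0.4914 -0.4024  0.1024] [ 0.4745 -0.4194] [204.3993 205.6337 203.5568]
tall [331 210  18  18 258] [ 0.4307 -0.278   0.091 ] [ 0.4641 -0.2446  0.1037] [ 0.4474 -0.2613] [205.3953 206.8876 205.0271]
tall [442 227  20  19 280] [ 0.3928 -0.4965  0.0862] [ 0.4279 -0.4603  0.1022] [ 0.4104 -0.4784] [ 79.8607 196.8143 216.2643]
rack top [ 213  107   59  108 2169] ((579.6004028320312, -52.45918273925781), (230.2977294921875, 62.97988510131836), 19.440149307250977) 0.04004789225043839
hole [222 126  19  18 273] [230.7985 134.707 ] [ 0.6305 -0.0353  0.04  ] 0.009719412820861828
hole [233 156  19  19 276] [241.6739 165.3913] [ 0.5645 -0.0583  0.04  ] 0.0025194063927394808
hole [243 187  20  19 287] [252.7178 196.2404] [ 0.4989 -0.0815  0.04  ] -0.0022902425673539894
flux_jar 0.73 [ 0.5195 -0.2752  0.    ]
block_magnet 0.55 [ 0.3813 -0.3349  0.    ]
wick_reel 0.78 [ 0.5793 -0.351   0.    ]
tape_glass 0.63 [ 0.3714 -0.1495  0.    ]
```

View pics/c.png

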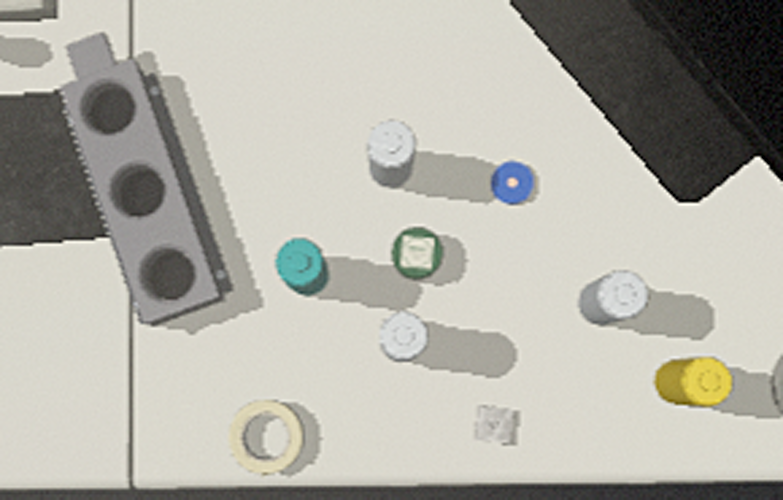

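```bash
cat >> h.py <<'E'
from scipy.spatial.transform import Rotation as Ro
np.set_printoptions(precision=4,suppress=True)
T=dict(p1=(.5865,-.2557),p2=(.4745,-.4194),p3=(.4474,-.2613),tab=(.6303,-.0352),mid=(.5645,-.0584),plain=(.4985,-.0816))
def plan(xy,z,jaw=None):
    s=sense(); Rm=Ro.from_euler("xyz",s["eef_rot"]).as_matrix()
    cur=np.degrees(np.arctan2(Rm[1,1],Rm[0,1]))
    print("t",s["time"],"pos",s["position"],"jaw",cur,"q6",s["q"][5],"F",s["contact_force"],"w",s["grip_width"])
    if jaw is not None:
        a=(jaw-cur+90)%180-90; yd=np.array([np.cos(np.radians(jaw)),np.sin(np.radians(jaw)),0])
        if abs((jaw-cur+180)%360-180)>90: yd=-yd
        xd=np.array([0,0,-1.]); G=np.stack([xd,yd,np.cross(xd,yd)],1)
        print("rotvec tool",Ro.from_matrix(Rm.T@G).as_rotvec()); Rm=G
    D=np.array([*xy,z])-s["position"]; print("delta in tool after rot",Rm.T@D)
E
python3 - <<'E'
from h import *
X=np.load("X.npy"); 
for z in (.1,.15,.2):
    m=(X[...,2]>z)&(X[...,0]>.3)&(X[...,0]<.68)&(X[...,1]<.1)&(X[...,1]>-.65); p=X[m]
    for y in np.arange(-.65,.1,.05):
        q=p[(p[:,1]>=y)&(p[:,1]<y+.05)]
        if len(q)>3: print(z,round(y,2),q[:,0].min(),q[:,0].max(),q[:,2].max())
plan(T["p3"],.2,109.4)
E
```

```text
0.1 -0.65 0.4828927643834698 0.5879080801775178 0.3406642668558105
0.1 -0.6 0.5204672040688362 0.6515202934347839 0.3409623015314297
0.1 -0.55 0.5835833913085382 0.6799534896546647 0.3417435241662025
0.1 -0.5 0.4027510103915145 0.6799817982224211 0.28737185454576897
0.1 -0.45 0.4632643719965129 0.4825662007338244 0.10239120750953656
0.1 -0.3 0.43463438838236573 0.5937938459687186 0.1037880950780894
0.1 -0.25 0.4136437875084533 0.5897911362322477 0.9552690776299853
0.1 -0.2 0.48836275487216546 0.5139333903618528 0.1039520321812837
0.1 0.05 0.4592902988934272 0.47108768275697505 0.1078485982370887
0.15 -0.65 0.4859360753518316 0.5879080801775178 0.3406642668558105
0.15 -0.6 0.529933702412141 0.6515202934347839 0.3409623015314297
0.15 -0.55 0.5921871516229756 0.6799534896546647 0.3417435241662025
0.15 -0.5 0.6576711940101493 0.6799817982224211 0.28737185454576897
0.15 -0.25 0.4136437875084533 0.4136437875084533 0.9552690776299853
0.2 -0.65 0.48934209846981225 0.5879080801775178 0.3406642668558105
0.2 -0.6 0.5375086172059759 0.6515202934347839 0.3409623015314297
0.2 -0.55 0.6003430652954982 0.6799534896546647 0.3417435241662025
0.2 -0.5 0.6662125915476415 0.6799817982224211 0.28737185454576897
0.2 -0.25 0.4136437875084533 0.4136437875084533 0.9552690776299853
t 0.6 pos [0.2096 0.4813 0.2457] jaw 66.46220229335401 q6 -0.1459841496566682 F [-0.9559 -0.0256  0.534 ] w 0.09154821864169242
rotvec tool [-0.7494  0.     -0.0001]
delta in tool after rot [ 0.0457 -0.7795 -0.0224]
```

Call:
arm_command:
  delta_pos:
    - [0,0,0]
    - [0,0,0]
    - [0,0,0]
    - [0,0,0]
    - [0,0,0]
    - [0,0,0]
    - [0,-0.039,0.009]
    - [0,-0.039,0.009]
    - [0,-0.039,0.009]
    - [0,-0.039,0.009]
    - [0,-0.039,0.009]
    - [0,-0.039,0.009]
    - [0,-0.039,0.009]
    - [0,-0.039,0.009]
    - [0,-0.039,0.009]
    - [0,-0.039,0.009]
    - [0,-0.039,0]
    - [0,-0.039,0]
    - [0,-0.03,-0.01]
    - [0,0,0]
  angular:
    - [-0.125,0,0]
    - [-0.125,0,0]
    - [-0.125,0,0]
    - [-0.125,0,0]
    - [-0.125,0,0]
    - [-0.125,0,0]
    - [0,0,0]
    - [0,0,0]
    - [0,0,0]
    - [0,0,0]
    - [0,0,0]
    - [0,0,0]
    - [0,0,0]
    - [0,0,0]
    - [0,0,0]
    - [0,0,0]
    - [0,0,0]
    - [0,0,0]
    - [0,0,0]
    - [0,0,0]
  claw: [1,1,1,1,1,1,1,1,1,1,1,1,1,1,1,1,1,1,1,1]

```text
time: 2.27
position: [0.4681, 0.0242, 0.2457]
eef_rot: [0.031, 1.562, 0.393]
contact_force: [0.4, 0.1, -0.1]
grip_width: 0.0917
```

```bash
python3 -c "
from h import *
plan(T['p3'],.16,109.4)"
```

```text
t 2.2667 pos [0.4681 0.0242 0.2457] jaw 110.72763561082701 q6 -2.0488204930438823 F [ 0.4474  0.0748 -0.0642] w 0.0916603825491305
rotvec tool [ 0.0232  0.0085 -0.0004]
delta in tool after rot [ 0.0857 -0.2624 -0.1143]
```

Call:
arm_command:
  delta_pos:
    - [0.005,-0.035,-0.015]
    - [0.005,-0.035,-0.015]
    - [0.005,-0.035,-0.015]
    - [0.005,-0.035,-0.015]
    - [0.005,-0.035,-0.015]
    - [0.005,-0.035,-0.015]
    - [0.005,-0.035,-0.015]
    - [0.005,-0.018,-0.009]
    - [0,0,0]
  angular:
    - [0.023,0,0]
    - [0,0.008,0]
    - [0,0,0]
    - [0,0,0]
    - [0,0,0]
    - [0,0,0]
    - [0,0,0]
    - [0,0,0]
    - [0,0,0]
  claw: [1,1,1,1,1,1,1,1,1]

```text
time: 3.02
position: [0.4492, -0.2702, 0.2044]
eef_rot: [-0.12, 1.565, 0.22]
contact_force: [-0.8, -0.4, 0.2]
grip_width: 0.092
```

```bash
cat >> h.py <<'E'
def tops(lo=.09,hi=.115):
    P=camera_params("wrist"); img,d=camera("wrist"); K,R,t=map(np.array,(P["intrinsics"],P["R"],P["t"]))
    v,u=np.mgrid[:400,:640]; X=np.stack([u,v,np.ones_like(u)],-1)@np.linalg.inv(K).T*d[...,None]; X=(X-t)@R
    m=((X[...,2]>lo)&(X[...,2]<hi)&(d>.02)).astype(np.uint8); n,l,st,_=cv2.connectedComponentsWithStats(m)
    for i in range(1,n):
        if st[i,4]>200:
            p=X[l==i]; print("top",st[i],p.min(0),p.max(0),"c",(p.min(0)+p.max(0))[:2]/2,img[l==i].mean(0))
    return img,d,X
E
python3 - <<'E'
from h import *
plan(T['p3'],.07,109.4)
img,d,X=tops(); cv2.imwrite("pics/w1.png",img)
E
```

```text
t 3.0167 pos [ 0.4492 -0.2702  0.2044] jaw 109.47124668807899 q6 -2.603095438807534 F [-0.8214 -0.4291  0.1672] w 0.09201548376576614
rotvec tool [0.0012 0.0059 0.0007]
delta in tool after rot [0.1344 0.009  0.0013]
top [  0   0  25  92 709] [ 0.3736 -0.557   0.09  ] [ 0.4445 -0.5379  0.0962] c [ 0.409  -0.5474] [77.7278 80.7814 83.1834]
top [  74   63   49   46 1690] [ 0.3943 -0.4941  0.09  ] [ 0.4295 -0.4586  0.1022] c [ 0.4119 -0.4764] [ 34.3763  93.4408 110.384 ]
top [ 134  160   43   39 1264] [ 0.4578 -0.4351  0.09  ] [ 0.492  -0.4003  0.1019] c [ 0.4749 -0.4177] [155.8062 151.6875 150.9122]
top [ 310  189   38   37 1093] [ 0.4304 -0.2776  0.0902] [ 0.4657 -0.2422  0.1019] c [ 0.4481 -0.2599] [167.376  162.8655 161.9854]
top [  0 232  18  32 293] [ 0.5784 -0.5524  0.09  ] [ 0.6017 -0.5348  0.1042] c [ 0.59   -0.5436] [3.2901 2.686  2.6928]
```

View pics/w1.png

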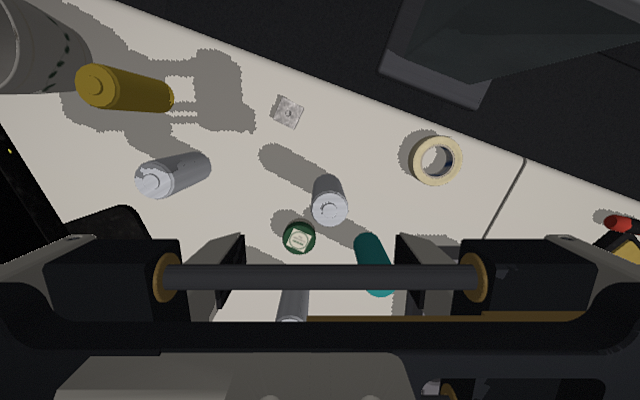

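The wrist view shows the near can top at (208,329), the second silver can at (180,155) and yellow at (87,97). The turquoise can at (255,370) is clear of the jaws. The positions agree with the top view to within 2 mm.

Call:
arm_command:
  delta_pos:
    - [0,0.0095,0.002]
    - [0.03,0,0]
    - [0.03,0,0]
    - [0.03,0,0]
    - [0.025,0,0]
    - [0.014,0,0]
    - [0.003,0,0]
    - [0,0,0]
    - [0,0,0]
    - [0,0,0]
    - [0,0,0]
    - [0,0,0]
    - [0,0,0]
  angular:
    - [0,0.006,0]
    - [0,0,0]
    - [0,0,0]
    - [0,0,0]
    - [0,0,0]
    - [0,0,0]
    - [0,0,0]
    - [0,0,0]
    - [0,0,0]
    - [0,0,0]
    - [0,0,0]
    - [0,0,0]
    - [0,0,0]
  claw: [1,1,1,1,1,1,1,-1,-1,-1,-1,-1,-1]

```text
time: 4.15
position: [0.4557, -0.2405, 0.0789]
eef_rot: [-0.805, 1.557, -0.449]
contact_force: [0.2, 0.2, 0.5]
grip_width: 0.0568
```

Call:
arm_command:
  delta_pos:
    - [-0.02,0,0]
    - [-0.03,0,0]
    - [-0.03,0,0]
    - [-0.02,0,0]
    - [0,0,0]
    - [0,0,0]
    - [0,0,0]
    - [0,0,0]
  angular:
    - [0,0,0]
    - [0,0,0]
    - [0,0,0]
    - [0,0,0]
    - [0,0,0]
    - [0,0,0]
    - [0,0,0]
    - [0,0,0]
  claw: [-1,-1,-1,-1,-1,-1,-1,-1]

```text
time: 4.82
position: [0.4536, -0.2409, 0.1842]
eef_rot: [-0.814, 1.556, -0.462]
contact_force: [-0.0, 0.7, 0.6]
grip_width: 0.0032
```

```bash
python3 -c "
from h import *
plan(T['tab'],.14,109.4);plan(T['mid'],.14,109.4);plan(T['plain'],.14,109.4)
print(sense()['moment']); camera('top'); print(sense()['contact_force']);camera('top'); print(sense()['contact_force'])"
```

```text
t 4.8167 pos [ 0.4536 -0.2409  0.1842] jaw 110.18692618985689 q6 -2.5635840047428635 F [-0.0271  0.6849  0.6203] w 0.003240013816855925
rotvec tool [0.0138 0.0103 0.0108]
delta in tool after rot [0.0442 0.1353 0.235 ]
t 4.8167 pos [ 0.4536 -0.2409  0.1842] jaw 110.18692618985689 q6 -2.5635840047428635 F [-0.0271  0.6849  0.6203] w 0.003240013816855925
rotvec tool [0.0138 0.0103 0.0108]
delta in tool after rot [0.0442 0.1353 0.1652]
t 4.8167 pos [ 0.4536 -0.2409  0.1842] jaw 110.18692618985689 q6 -2.5635840047428635 F [-0.0271  0.6849  0.6203] w 0.003240013816855925
rotvec tool [0.0138 0.0103 0.0108]
delta in tool after rot [0.0442 0.1353 0.0953]
[ 0.0142  0.0614 -0.0154]
[ 1.12   -0.3887 -0.5176]
[ 1.064   0.7195 -1.0772]
```

```bash
python3 - <<'E'
from h import *
plan(T['p3'],.16,109.4)
img,d,X=tops(); cv2.imwrite("pics/w2.png",img); plan(T['p3'],.16)
E
```

```text
t 4.9167 pos [ 0.4535 -0.2407  0.1839] jaw 110.19245093186335 q6 -2.563569800848407 F [ 1.064   0.7195 -1.0772] w 0.0007862623577187299
rotvec tool [0.0139 0.0098 0.01  ]
delta in tool after rot [ 0.0239 -0.0174 -0.0126]
top [  14   32   56   53 2206] [ 0.3944 -0.4938  0.09  ] [ 0.4301 -0.4575  0.1016] c [ 0.4122 -0.4756] [ 32.1188  88.7117 104.8395]
top [  85  143   48   43 1585] [ 0.4578 -0.4347  0.09  ] [ 0.4924 -0.4002  0.1013] c [ 0.4751 -0.4175] [115.6    112.523  111.9842]
top [ 286  166   42   43 1389] [ 0.419  -0.2756  0.0901] [ 0.4541 -0.2401  0.1029] c [ 0.4366 -0.2578] [152.4888 148.311  147.4881]
t 4.9667 pos [ 0.4535 -0.2408  0.1839] jaw 110.19812301032776 q6 -2.5636107111122395 F [-0.3038  0.347  -0.2306] w 0.0007490969043805787
delta in tool after rot [ 0.024  -0.0169 -0.0131]
```

View pics/w2.png

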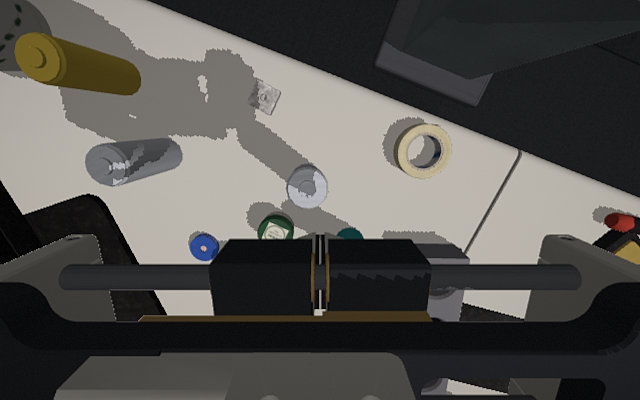

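The can is still standing at (186,306), pushed about 11 mm. The jaws had not finished closing before the lift. Next I'll open, settle over it and check the pose before going down.

Call:
arm_command:
  delta_pos:
    - [0,0,0]
    - [0,-0.0105,-0.021]
    - [0,0,0]
    - [0,0,0]
    - [0,0,0]
    - [0,0,0]
    - [0,0,0]
    - [0,0,0]
    - [0,0,0]
    - [0,0,0]
  angular:
    - [0.014,0.01,0.01]
    - [0,0,0]
    - [0,0,0]
    - [0,0,0]
    - [0,0,0]
    - [0,0,0]
    - [0,0,0]
    - [0,0,0]
    - [0,0,0]
    - [0,0,0]
  claw: [1,1,1,1,1,1,1,1,1,1]

```text
time: 5.8
position: [0.4372, -0.256, 0.1804]
eef_rot: [2.143, 1.561, 2.479]
contact_force: [0.6, -0.2, 0.9]
grip_width: 0.0622
```

```bash
python3 -c "
from h import *
plan((.437,-.2578),.07,109.4); tops(); plan((.437,-.2578),.07,109.4); tops(); plan((.437,-.2578),.07,109.4)"
```

```text
t 5.8 pos [ 0.4372 -0.256   0.1804] jaw 109.26792664248026 q6 -2.5880218899220444 F [ 0.5502 -0.1962  0.8651] w 0.06219793927524102
rotvec tool [-0.0023 -0.0056 -0.0086]
delta in tool after rot [ 0.1104 -0.0017 -0.0008]
top [  23   68   56   51 2114] [ 0.3944 -0.4934  0.09  ] [ 0.4298 -0.4585  0.102 ] c [ 0.4121 -0.476 ] [ 37.2573 100.0553 118.0246]
top [  94  174   47   42 1554] [ 0.4577 -0.4344  0.09  ] [ 0.4919 -0.4004  0.1019] c [ 0.4748 -0.4174] [148.2664 144.3372 143.6499]
top [ 287  200   42   41 1308] [ 0.4268 -0.2797  0.0901] [ 0.4625 -0.2444  0.102 ] c [ 0.4446 -0.262 ] [182.9457 178.117  177.1567]
top [347 290  38  25 844] [ 0.4866 -0.2027  0.0903] [ 0.5167 -0.1686  0.1019] c [ 0.5016 -0.1857] [127.1291 126.7299  44.9585]
t 5.85 pos [ 0.4371 -0.256   0.1804] jaw 109.26691260207532 q6 -2.588052327192001 F [ 0.1702 -0.2102 -0.2662] w 0.06654292803784774
rotvec tool [-0.0023 -0.0056 -0.0087]
delta in tool after rot [ 0.1104 -0.0016 -0.0007]
top [  23   68   56   51 2109] [ 0.3944 -0.494   0.0901] [ 0.4297 -0.4586  0.1018] c [ 0.412  -0.4763] [ 36.9853  99.4514 117.3073]
top [  94  174   48   42 1555] [ 0.4576 -0.4348  0.09  ] [ 0.4921 -0.4005  0.1018] c [ 0.4748 -0.4177] [146.7441 142.872  142.1801]
top [ 289  206   41   40 1281] [ 0.4315 -0.2767  0.09  ] [ 0.4659 -0.2414  0.1018] c [ 0.4487 -0.259 ] [181.4052 176.541  175.5816]
top [347 290  38  25 867] [ 0.4867 -0.2024  0.0901] [ 0.5172 -0.1689  0.1012] c [ 0.5019 -0.1856] [125.8512 125.436   44.3864]
t 5.9 pos [ 0.4371 -0.2561  0.1804] jaw 109.26323418338727 q6 -2.588096497253337 F [ 0.1564  0.2675 -0.1683] w 0.07042968871932004
rotvec tool [-0.0024 -0.0056 -0.0086]
delta in tool after rot [ 0.1104 -0.0016 -0.0007]
```

The can top moves between pictures, so it is still rocking. I'll wait for it to settle.

Call:
arm_command:
  delta_pos:
    - [0,0,0]
    - [0,0,0]
    - [0,0,0]
    - [0,0,0]
    - [0,0,0]
    - [0,0,0]
    - [0,0,0]
    - [0,0,0]
    - [0,0,0]
    - [0,0,0]
  angular:
    - [0,-0.005,-0.008]
    - [0,0,0]
    - [0,0,0]
    - [0,0,0]
    - [0,0,0]
    - [0,0,0]
    - [0,0,0]
    - [0,0,0]
    - [0,0,0]
    - [0,0,0]
  claw: [1,1,1,1,1,1,1,1,1,1]

```text
time: 6.73
position: [0.4371, -0.256, 0.1806]
eef_rot: [-1.334, 1.57, -0.997]
contact_force: [0.6, -0.0, 0.0]
grip_width: 0.0919
```

```bash
python3 -c "
from h import *
tops();tops(); plan((.4455,-.2605),.07,109.4)"
```

```text
top [  27   68   55   50 2074] [ 0.3945 -0.4941  0.09  ] [ 0.4296 -0.4585  0.1017] c [ 0.412  -0.4763] [ 34.5231  94.0767 111.0781]
top [  96  173   48   42 1520] [ 0.4577 -0.4352  0.09  ] [ 0.4921 -0.4003  0.1019] c [ 0.4749 -0.4177] [137.627  133.9684 133.2928]
top [ 290  204   41   41 1282] [ 0.4307 -0.2768  0.0901] [ 0.4649 -0.2413  0.1023] c [ 0.4478 -0.2591] [171.1357 166.5172 165.649 ]
top [348 290  38  25 863] [ 0.4869 -0.2026  0.0901] [ 0.5171 -0.169   0.1014] c [ 0.502  -0.1858] [119.774  119.4368  41.4705]
top [  27   68   55   50 2071] [ 0.3943 -0.4943  0.09  ] [ 0.4296 -0.4584  0.1021] c [ 0.4119 -0.4764] [ 34.5369  94.1309 111.1767]
top [  96  173   48   42 1522] [ 0.4575 -0.4348  0.0901] [ 0.4921 -0.4006  0.1017] c [ 0.4748 -0.4177] [137.7313 134.0558 133.4001]
top [ 289  203   41   40 1280] [ 0.4295 -0.2782  0.0903] [ 0.4639 -0.2432  0.1022] c [ 0.4467 -0.2607] [172.1078 167.5141 166.6352]
top [348 290  38  25 864] [ 0.4865 -0.2025  0.0902] [ 0.5172 -0.1685  0.102 ] c [ 0.5018 -0.1855] [119.8796 119.5278  41.5475]
t 6.8333 pos [ 0.4371 -0.2561  0.1806] jaw 109.25970790267435 q6 -2.5880337298158365 F [-1.279  -0.2492  0.3518] w 0.09172580058639182
rotvec tool [-0.0024  0.0002  0.0007]
delta in tool after rot [ 0.1106 -0.007   0.0064]
```

Call:
arm_command:
  delta_pos:
    - [0,-0.007,0.008]
    - [0,0,0]
    - [0,0,0]
    - [0.015,0,0]
    - [0.015,0,0]
    - [0.015,0,0]
    - [0.015,0,0]
    - [0.015,0,0]
    - [0,0,0]
    - [0,0,0]
  angular:
    - [0,0,0]
    - [0,0,0]
    - [0,0,0]
    - [0,0,0]
    - [0,0,0]
    - [0,0,0]
    - [0,0,0]
    - [0,0,0]
    - [0,0,0]
    - [0,0,0]
  claw: [1,1,1,1,1,1,1,1,1,1]

```text
time: 7.67
position: [0.4455, -0.2595, 0.104]
eef_rot: [-1.339, 1.569, -1.002]
contact_force: [0.6, -0.2, 0.1]
grip_width: 0.0921
```

```bash
python3 -c "
from h import *
tops();plan((.4472,-.2602),.07,109.4)"
```

```text
top [   0  184   72   61 3438] [ 0.4576 -0.4342  0.09  ] [ 0.4927 -0.4     0.1017] c [ 0.4751 -0.4171] [118.9476 115.7216 115.1027]
top [ 285  228   60   36 1772] [ 0.4301 -0.2775  0.09  ] [ 0.4567 -0.2428  0.1015] c [ 0.4434 -0.2602] [111.2257 108.1518 107.5751]
top [194 234  51  30 833] [ 0.4501 -0.3214  0.0901] [ 0.4667 -0.299   0.115 ] c [ 0.4584 -0.3102] [49.0588 51.0756 52.3782]
top [396 234  49  30 845] [ 0.4136 -0.2182  0.0901] [ 0.4358 -0.2019  0.115 ] c [ 0.4247 -0.2101] [47.0012 48.9479 50.2189]
t 7.7167 pos [ 0.4454 -0.2594  0.104 ] jaw 109.29423582395914 q6 -2.5828657822256487 F [-0.0805  0.5229 -0.578 ] w 0.09181962257065787
rotvec tool [-0.0018  0.0003  0.0016]
delta in tool after rot [ 0.034  -0.0014  0.0014]
```

Call:
arm_command:
  delta_pos:
    - [0.012,-0.001,0.001]
    - [0.012,0,0]
    - [0.01,0,0]
    - [0,0,0]
    - [0,0,0]
    - [0,0,0]
    - [0,0,0]
    - [0,0,0]
    - [0,0,0]
    - [0,0,0]
    - [0,0,0]
    - [0,0,0]
    - [0,0,0]
    - [0,0,0]
    - [0,0,0]
    - [0,0,0]
    - [0,0,0]
  angular:
    - [0,0,0]
    - [0,0,0]
    - [0,0,0]
    - [0,0,0]
    - [0,0,0]
    - [0,0,0]
    - [0,0,0]
    - [0,0,0]
    - [0,0,0]
    - [0,0,0]
    - [0,0,0]
    - [0,0,0]
    - [0,0,0]
    - [0,0,0]
    - [0,0,0]
    - [0,0,0]
    - [0,0,0]
  claw: [1,1,1,1,-1,-1,-1,-1,-1,-1,-1,-1,-1,-1,-1,-1,-1]

```text
time: 9.13
position: [0.4499, -0.2627, 0.0769]
eef_rot: [-1.062, 1.556, -0.725]
contact_force: [0.0, -0.4, 0.9]
grip_width: 0.0353
```

Call:
arm_command:
  delta_pos:
    - [-0.02,0,0]
    - [-0.02,0,0]
    - [-0.02,0,0]
    - [-0.02,0,0]
    - [0,0,0]
    - [0,0,0]
    - [0,0,0]
    - [0,0,0]
  angular:
    - [0,0,0]
    - [0,0,0]
    - [0,0,0]
    - [0,0,0]
    - [0,0,0]
    - [0,0,0]
    - [0,0,0]
    - [0,0,0]
  claw: [-1,-1,-1,-1,-1,-1,-1,-1]

```text
time: 9.8
position: [0.4464, -0.2598, 0.1546]
eef_rot: [-1.2, 1.568, -0.863]
contact_force: [-0.2, -0.3, -1.9]
grip_width: 0.0348
```

```bash
cat >> h.py <<'E'
def weigh(n=6):
    f=[]
    for _ in range(n): camera("top"); f.append(sense()["contact_force"])
    print("F mean",np.mean(f,0),"std",np.std(f,0))
E
python3 -c "
from h import *
weigh()
for k in ('tab','mid','plain'): print(k); plan(T[k],.15,109.4)"
```

```text
F mean [-0.176   0.1517 -2.038 ] std [0.4022 0.5336 0.2375]
tab
t 10.1 pos [ 0.4467 -0.2601  0.1553] jaw 109.30275755218021 q6 -2.582561058670671 F [ 0.3667 -0.1705 -1.5974] w 0.035120803394755824
rotvec tool [-0.0017  0.0017  0.0038]
delta in tool after rot [0.0053 0.1511 0.2479]
mid
t 10.1 pos [ 0.4467 -0.2601  0.1553] jaw 109.30275755218021 q6 -2.582561058670671 F [ 0.3667 -0.1705 -1.5974] w 0.035120803394755824
rotvec tool [-0.0017  0.0017  0.0038]
delta in tool after rot [0.0053 0.1511 0.1781]
plain
t 10.1 pos [ 0.4467 -0.2601  0.1553] jaw 109.30275755218021 q6 -2.582561058670671 F [ 0.3667 -0.1705 -1.5974] w 0.035120803394755824
rotvec tool [-0.0017  0.0017  0.0038]
delta in tool after rot [0.0053 0.1511 0.1081]
```

The reading of 2.04 N, about 0.21 kg, means this is the filled cell, so it goes in the middle bay. I'll lift over the turquoise can and carry it there.

Call:
arm_command:
  delta_pos:
    - [-0.03,0,0]
    - [-0.03,0,0]
    - [-0.005,0.02,0.025]
    - [0,0.025,0.03]
    - [0,0.025,0.03]
    - [0,0.025,0.03]
    - [0,0.025,0.03]
    - [0,0.022,0.025]
    - [0,0,0]
    - [0,0,0]
    - [0,0,0]
  angular:
    - [0,0.002,0.004]
    - [0,0,0]
    - [0,0,0]
    - [0,0,0]
    - [0,0,0]
    - [0,0,0]
    - [0,0,0]
    - [0,0,0]
    - [0,0,0]
    - [0,0,0]
    - [0,0,0]
  claw: [-1,-1,-1,-1,-1,-1,-1,-1,-1,-1,-1]

```text
time: 11.02
position: [0.565, -0.0625, 0.221]
eef_rot: [1.825, 1.568, 2.158]
contact_force: [0.2, -1.4, -2.7]
grip_width: 0.0352
```

```bash
cat >> h.py <<'E'
def bores():
    P=camera_params("wrist"); img,d=camera("wrist"); K,R,t=map(np.array,(P["intrinsics"],P["R"],P["t"]))
    v,u=np.mgrid[:400,:640]; X=np.stack([u,v,np.ones_like(u)],-1)@np.linalg.inv(K).T*d[...,None]; X=(X-t)@R
    m=((abs(X[...,2]-.04)<.004)&(d>.02)).astype(np.uint8)
    p=X[m>0]; print("rack rect",cv2.minAreaRect((p[:,:2]*1000).astype(np.float32)), len(p))
    return img,d,X
E
python3 - <<'E'
from h import *
weigh(4); plan(T['mid'],.13,109.4)
img,d,X=bores(); cv2.imwrite("pics/w3.png",img); np.save("Xw.npy",X)
E
```

```text
F mean [-0.3693 -0.394  -2.0706] std [0.5092 0.3487 0.4536]
t 11.2167 pos [ 0.5646 -0.0641  0.2214] jaw 108.8843045185176 q6 -2.1495316372808544 F [-0.3146 -0.1612 -2.4266] w 0.03502300229767511
rotvec tool [-0.009  -0.0005 -0.002 ]
delta in tool after rot [0.0914 0.0055 0.0018]
rack rect ((512.4232177734375, -79.45611572265625), (279.6632080078125, 789.027587890625), 19.064498901367188) 5205
```

View pics/w3.png

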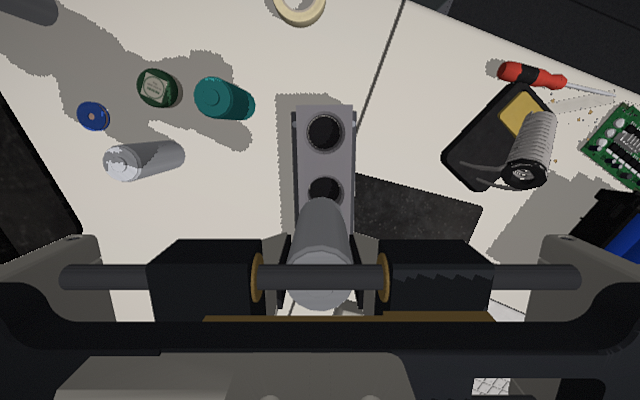

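The view shows the plain bore at (132,325), the middle bore at (190,325) just beyond the held can, and the rack edges. I'll refine the bore position from here.

```bash
python3 - <<'E'
from h import *
X=np.load("Xw.npy"); m=np.zeros((400,640),bool); m[104:178,285:360]=1
top=m&(abs(X[...,2]-.04)<.003); p=X[top]; 
r=np.radians(19.4); y=np.array([np.cos(r),np.sin(r)]); x=np.array([y[1],-y[0]])
# end-face, side edges in rack coordinates
a=p[:,:2]@y; b=p[:,:2]@x
print("y min",np.percentile(a,.5),"x edges",np.percentile(b,[.7,99.3]),"z",p[:,2].mean())
for k in ("plain","mid"): print(k,np.array(T[k])@y,np.array(T[k])@x)
n,l,st,c=cv2.connectedComponentsWithStats((~top[104:178,285:360]).astype(np.uint8))
P=camera_params("wrist")
for i in range(1,n):
    if st[i,4]>300:
        q=np.argwhere(l==i)+[104,285]; (cx,cy),rad=cv2.minEnclosingCircle(q[:,::-1].astype(np.float32))
        w=onplane("wrist",(cy,cx),.04,P); print(st[i],cx,cy,rad,w,w[:2]@y,w[:2]@x)
# held can
q=X[(X[...,2]>.15)&(X[...,2]<.24)&(np.hypot(X[...,0]-.5646,X[...,1]+.0641)<.03)]
for z0 in (.15,.17,.19,.21):
    s=q[(q[:,2]>z0)&(q[:,2]<z0+.02)]
    if len(s)>20:
        A=np.c_[2*s[:,:2],np.ones(len(s))]; o=np.linalg.lstsq(A,(s[:,:2]**2).sum(1),rcond=None)[0]; print(z0,len(s),o[:2],np.sqrt(o[2]+o[:2]@o[:2]))
E
```

```text
y min 0.41623664044686787 x edges [0.2101 0.2715] z 0.039818062931352885
plain 0.44309214662516894 0.24254929313255033
mid 0.5130509803094124 0.2425891621724904
[  0   0  30  74 887] 299.5 140.5 39.27477264404297 [ 0.5179 -0.1019  0.04  ] 0.4546914037561116 0.26816013542884065
[ 66   0   9  74 598] 355.0 140.5 36.718624114990234 [ 0.4978 -0.043   0.04  ] 0.4552527642636033 0.20586389530670107
[  20    9   38   39 1093] 323.5 132.0 19.474441528320312 [ 0.5005 -0.0794  0.04  ] 0.44569349203484415 0.24117967040335342
0.15 297 [ 0.5626 -0.0623] 0.01771465525948333
0.17 403 [ 0.5629 -0.0625] 0.017695448894183254
0.19 700 [ 0.5698 -0.0612] 0.024300191933064506
0.21 1469 [ 0.5736 -0.0608] 0.02820730269573153
```

Call:
arm_command:
  delta_pos:
    - [0,0.006,0.0045]
    - [0,0,0]
    - [0.02,0,0]
    - [0.02,0,0]
    - [0.02,0,0]
    - [0.02,0,0]
    - [0.004,0,0]
    - [0,0,0]
    - [0,0,0]
  angular:
    - [-0.009,0,0]
    - [0,0,0]
    - [0,0,0]
    - [0,0,0]
    - [0,0,0]
    - [0,0,0]
    - [0,0,0]
    - [0,0,0]
    - [0,0,0]
  claw: [-1,-1,-1,-1,-1,-1,-1,-1,-1]

```text
time: 12.02
position: [0.5683, -0.0598, 0.1376]
eef_rot: [-0.342, 1.566, -0.008]
contact_force: [-0.8, -0.2, -2.0]
grip_width: 0.0354
```

```bash
sed -i 's/tab=(.6303,-.0352),mid=(.5645,-.0584),plain=(.4985,-.0816)/tab=(.6319,-.0334),mid=(.5659,-.0567),plain=(.4999,-.0800)/' h.py; python3 -c "
from h import *
plan(T['mid'],.11,109.4)"
```

```text
t 12.0167 pos [ 0.5683 -0.0598  0.1376] jaw 109.15877533796531 q6 -2.1454466085105612 F [-0.7508 -0.2488 -2.0425] w 0.035433642150458036
rotvec tool [-0.0042  0.0048  0.0017]
delta in tool after rot [ 0.0276  0.0037 -0.0012]
```

Call:
arm_command:
  delta_pos:
    - [0,0.003,0]
    - [0,0,0]
    - [0.008,0,0]
    - [0.006,0,0]
    - [0.005,0,0]
    - [0.004,0,0]
    - [0.003,0,0]
    - [0,0,0]
  angular:
    - [-0.004,0.004,0.001]
    - [0,0,0]
    - [0,0,0]
    - [0,0,0]
    - [0,0,0]
    - [0,0,0]
    - [0,0,0]
    - [0,0,0]
  claw: [-1,-1,-1,-1,-1,-1,-1,-1]

```text
time: 12.68
position: [0.5697, -0.0573, 0.1138]
eef_rot: [-0.615, 1.562, -0.276]
contact_force: [-0.7, 1.1, -2.3]
grip_width: 0.0352
```

Call:
arm_command:
  delta_pos:
    - [0,0,-0.0015]
    - [0.003,0,0]
    - [0.003,0,0]
    - [0.003,0,0]
    - [0,0,0]
  angular:
    - [0,0.004,0]
    - [0,0,0]
    - [0,0,0]
    - [0,0,0]
    - [0,0,0]
  claw: [-1,-1,-1,-1,-1]

```text
time: 13.1
position: [0.5683, -0.0579, 0.1038]
eef_rot: [-1.079, 1.565, -0.74]
contact_force: [-0.4, 0.4, -3.2]
grip_width: 0.0356
```

Foot at about 27 mm, sliding freely. I'll continue in small steps.

Call:
arm_command:
  delta_pos:
    - [0.003,0,0]
    - [0.003,0,0]
    - [0.002,0,0]
    - [0,0,0]
  angular:
    - [0,0.004,0]
    - [0,0,0]
    - [0,0,0]
    - [0,0,0]
  claw: [-1,-1,-1,-1]

```text
time: 13.43
position: [0.5688, -0.058, 0.0962]
eef_rot: [-1.611, 1.565, -1.272]
contact_force: [-1.2, 0.1, -1.4]
grip_width: 0.0352
```

Call:
arm_command:
  delta_pos:
    - [0.002,0,0]
    - [0.002,0,0]
    - [0,0,0]
  angular:
    - [0,0.004,0]
    - [0,0,0]
    - [0,0,0]
  claw: [-1,-1,-1]

```text
time: 13.68
position: [0.5695, -0.0579, 0.0938]
eef_rot: [-1.935, 1.563, -1.596]
contact_force: [-0.1, 0.8, -2.2]
grip_width: 0.0353
```

Call:
arm_command:
  delta_pos:
    - [0.002,0,0]
    - [0.002,0,0]
    - [0.002,0,0]
    - [0,0,0]
  angular:
    - [0,0.004,0]
    - [0,0,0]
    - [0,0,0]
    - [0,0,0]
  claw: [-1,-1,-1,-1]

```text
time: 14.02
position: [0.5701, -0.0577, 0.0896]
eef_rot: [-2.182, 1.561, -1.843]
contact_force: [0.8, -0.6, -1.9]
grip_width: 0.0355
```

```bash
python3 - <<'E'
from h import *
plan(T['mid'],.0896,109.4)
b,d=camera("side"); cv2.imwrite("pics/s2.png",cv2.resize(b[60:230,230:400],None,fx=3.5,fy=3.5,interpolation=cv2.INTER_CUBIC))
E
```

```text
t 14.0167 pos [ 0.5701 -0.0577  0.0896] jaw 109.42215142758086 q6 -2.132568497815318 F [ 0.8358 -0.59   -1.8867] w 0.035475440151839926
rotvec tool [ 0.0004 -0.0056  0.0079]
delta in tool after rot [-0.      0.0024 -0.0037]
```

View pics/s2.png

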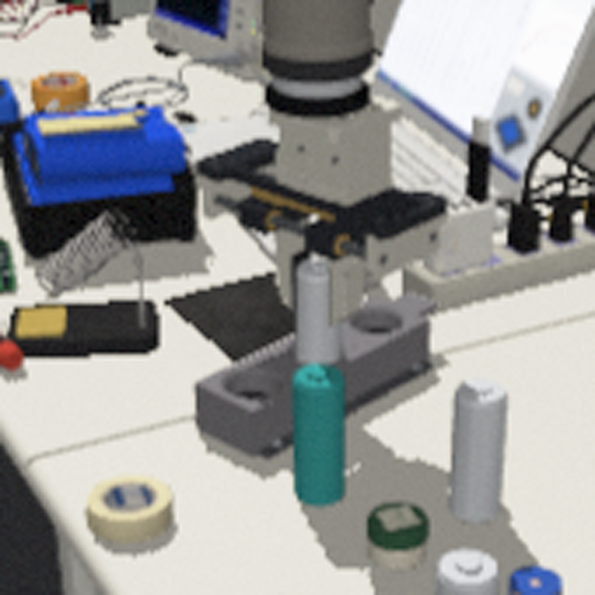

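The can stands in the middle bore with its top at crop (262,315) and the turquoise can in front of it. Side depth will give its real height.

```bash
python3 - <<'E'
from h import *
P=camera_params("side"); b,d=camera("side"); K,R,t=map(np.array,(P["intrinsics"],P["R"],P["t"]))
v,u=np.mgrid[:400,:640]; X=np.stack([u,v,np.ones_like(u)],-1)@np.linalg.inv(K).T*d[...,None]; X=(X-t)@R
for r in range(128,168,2): print(r,X[r,320],b[r,320])
i=(X[...,2]>.09)&(np.hypot(X[...,0]-.447,X[...,1]+.26)<.0); 
m=(np.hypot(X[...,0]-.5865,X[...,1]+.2557)<.025); print("ref free can p1 max z",np.sort(X[m][:,2])[-5:])
E
```

```text
128 [ 0.5459 -0.0999  0.1514] [34 31 30]
130 [ 0.5449 -0.1017  0.147 ] [33 25 28]
132 [ 0.5472 -0.0972  0.1393] [103 106 108]
134 [ 0.5742 -0.0436  0.1063] [159 161 162]
136 [ 0.5642 -0.0633  0.1108] [157 155 151]
138 [ 0.5612 -0.0691  0.1081] [145 145 143]
140 [ 0.56   -0.0713  0.1036] [172 170 168]
142 [ 0.5592 -0.0728  0.0987] [163 162 158]
144 [ 0.5583 -0.0745  0.0939] [159 157 155]
146 [ 0.5583 -0.0743  0.088 ] [160 158 156]
148 [ 0.5576 -0.0756  0.083 ] [157 155 154]
150 [ 0.5574 -0.0759  0.0773] [162 160 157]
152 [ 0.5579 -0.0748  0.0709] [160 157 156]
154 [ 0.5587 -0.0731  0.064 ] [156 153 152]
156 [ 0.559  -0.0723  0.0577] [159 157 156]
158 [ 0.5586 -0.0732  0.0522] [161 157 154]
160 [ 0.5574 -0.0753  0.0475] [160 158 156]
162 [ 0.5559 -0.0782  0.0433] [160 157 155]
164 [ 0.5589 -0.0722  0.0336] [177 177  89]
166 [ 0.5013 -0.1862  0.0976] [167 169  61]
ref free can p1 max z [0.0985 0.0986 0.0988 0.099  0.1002]
```

Call:
arm_command:
  delta_pos:
    - [0.002,0,-0.001]
  angular:
    - [0,-0.005,0.007]
  claw: [-1]

```text
time: 14.2
position: [0.5701, -0.0582, 0.0881]
eef_rot: [-1.077, 1.568, -0.738]
contact_force: [-1.1, -1.0, 6.9]
grip_width: 0.0354
```

Call:
arm_command:
  delta_pos:
    - [0.002,0,0]
  angular:
    - [0,0,0]
  claw: [-1]

```text
time: 14.28
position: [0.5707, -0.0582, 0.0877]
eef_rot: [-0.615, 1.567, -0.276]
contact_force: [-7.5, 4.8, 23.7]
grip_width: 0.0347
```

Call:
arm_command:
  delta_pos:
    - [0.002,0,0]
  angular:
    - [0,0,0]
  claw: [-1]

```text
time: 14.37
position: [0.5709, -0.058, 0.0877]
eef_rot: [-0.446, 1.566, -0.107]
contact_force: [-7.1, 3.6, 22.0]
grip_width: 0.0353
```

A sharp rise to about 26 N with no further travel: the cup is bottomed with the foot at about 11 mm. Releasing.

Call:
arm_command:
  delta_pos:
    - [0,0,0]
    - [0,0,0]
    - [0,0,0]
    - [0,0,0]
    - [0,0,0]
    - [0,0,0]
    - [0,0,0]
    - [-0.02,0,0]
    - [-0.03,0,0]
    - [-0.03,0,0]
    - [-0.03,0,0]
    - [-0.02,0,0]
    - [0,0,0]
  angular:
    - [0,0,0]
    - [0,0,0]
    - [0,0,0]
    - [0,0,0]
    - [0,0,0]
    - [0,0,0]
    - [0,0,0]
    - [0,0,0]
    - [0,0,0]
    - [0,0,0]
    - [0,0,0]
    - [0,0,0]
    - [0,0,0]
  claw: [1,1,1,1,1,1,1,1,1,1,1,1,1]

```text
time: 15.45
position: [0.5692, -0.0582, 0.2194]
eef_rot: [1.84, 1.568, 2.179]
contact_force: [-0.5, -0.4, -0.3]
grip_width: 0.0917
```

```bash
cat >> h.py <<'E'
def sidecan(xy):
    P=camera_params("side"); b,d=camera("side"); K,R,t=map(np.array,(P["intrinsics"],P["R"],P["t"]))
    v,u=np.mgrid[:400,:640]; X=np.stack([u,v,np.ones_like(u)],-1)@np.linalg.inv(K).T*d[...,None]; X=(X-t)@R
    m=(np.hypot(X[...,0]-xy[0],X[...,1]-xy[1])<.022)&(X[...,2]<.13); print("side top z",np.sort(X[m][:,2])[-6:])
E
python3 -c "
from h import *
sidecan(T['mid']); tops(.095,.122); plan((.5865,-.2547),.2,109.4)"
```

```text
side top z [0.108  0.108  0.1081 0.1087 0.1087 0.1098]
top [ 186   68   40   42 1228] [ 0.4864 -0.2005  0.0951] [ 0.5192 -0.1674  0.102 ] c [ 0.5028 -0.1839] [106.057  105.728   37.4593]
top [  93  137   39   38 1047] [ 0.5719 -0.2696  0.095 ] [ 0.6049 -0.2352  0.1017] c [ 0.5884 -0.2524] [121.4031 118.1671 117.6017]
top [ 504  143   46   43 1035] [0.447  0.0933 0.095 ] [0.4855 0.1301 0.1136] c [0.4662 0.1117] [58.5111 58.6676 60.4589]
top [ 301  185   38   39 1132] [ 0.5497 -0.0744  0.0951] [ 0.5851 -0.0388  0.1126] c [ 0.5674 -0.0566] [176.1899 171.5035 170.5663]
t 15.55 pos [ 0.5676 -0.0578  0.2155] jaw 109.39538758594918 q6 -2.1465078737566134 F [-0.8422  0.6454 -0.0576] w 0.09210490831833232
rotvec tool [-0.0001 -0.0054 -0.0053]
delta in tool after rot [ 0.0155 -0.1919 -0.0476]
```

Call:
arm_command:
  delta_pos:
    - [0,-0.03,-0.007]
    - [0.003,-0.03,-0.008]
    - [0.004,-0.03,-0.008]
    - [0.004,-0.03,-0.008]
    - [0.005,-0.03,-0.007]
    - [0.005,-0.03,-0.007]
    - [0.005,-0.012,-0.002]
    - [0,0,0]
    - [0,0,0]
    - [0,0,0]
  angular:
    - [0,-0.005,-0.005]
    - [0,0,0]
    - [0,0,0]
    - [0,0,0]
    - [0,0,0]
    - [0,0,0]
    - [0,0,0]
    - [0,0,0]
    - [0,0,0]
    - [0,0,0]
  claw: [1,1,1,1,1,1,1,1,1,1]

```text
time: 16.38
position: [0.5805, -0.2564, 0.1673]
eef_rot: [2.27, 1.539, 2.612]
contact_force: [-0.8, -0.3, 0.1]
grip_width: 0.0923
```

```bash
sed -i 's/tab=(.6319,-.0334),mid=(.5659,-.0567),plain=(.4999,-.0800)/tab=(.6332,-.0332),mid=(.5672,-.0565),plain=(.5012,-.0798)/' h.py; python3 -c "
from h import *
tops(); plan((.5872,-.254),.075,109.4)"
```

```text
top [ 108    0   59   34 1500] [ 0.4682 -0.4336  0.09  ] [ 0.4938 -0.4     0.1022] c [ 0.481  -0.4168] [151.8213 147.718  146.942 ]
top [ 412  136   49   47 1713] [ 0.4853 -0.2026  0.09  ] [ 0.5205 -0.1685  0.1015] c [ 0.5029 -0.1856] [114.7391 114.4384  40.8377]
top [  0 210  28  54 806] [ 0.6541 -0.4937  0.09  ] [ 0.6862 -0.4699  0.1094] c [ 0.6702 -0.4818] [3.2829 2.634  2.6824]
top [ 294  210   44   42 1433] [ 0.571  -0.2708  0.09  ] [ 0.6061 -0.2358  0.1016] c [ 0.5885 -0.2533] [164.12   159.723  158.8444]
t 16.4333 pos [ 0.5806 -0.2559  0.1675] jaw 109.6276631101171 q6 -2.449383182132315 F [-0.1526  0.6264 -0.6855] w 0.09187431508770594
rotvec tool [ 0.0042 -0.0204 -0.0242]
delta in tool after rot [ 0.0925 -0.0004  0.0069]
```

Call:
arm_command:
  delta_pos:
    - [0,0,0]
    - [0,0,0]
    - [0,0,0.0078]
    - [0,0,0]
    - [0.015,0,0]
    - [0.015,0,0]
    - [0.015,0,0]
    - [0.01,0,0]
    - [0,0,0]
    - [0,0,0]
  angular:
    - [0.004,-0.02,-0.024]
    - [0,0,0]
    - [0,0,0]
    - [0,0,0]
    - [0,0,0]
    - [0,0,0]
    - [0,0,0]
    - [0,0,0]
    - [0,0,0]
    - [0,0,0]
  claw: [1,1,1,1,1,1,1,1,1,1]

```text
time: 17.27
position: [0.5935, -0.2441, 0.1155]
eef_rot: [-0.543, 1.566, -0.192]
contact_force: [0.2, -0.5, -0.0]
grip_width: 0.0917
```

```bash
python3 -c "
from h import *
plan((.588,-.2535),.075,109.4)"
```

```text
t 17.2667 pos [ 0.5935 -0.2441  0.1155] jaw 110.10296254572198 q6 -2.4326415960998986 F [ 0.2434 -0.4759 -0.0275] w 0.09169991603726549
rotvec tool [0.0123 0.004  0.0024]
delta in tool after rot [ 0.0405 -0.007  -0.0083]
```

Call:
arm_command:
  delta_pos:
    - [0,0,0]
    - [0,0,0]
    - [0,-0.007,-0.008]
    - [0,0,0]
    - [0,0,0]
  angular:
    - [0.012,0,0]
    - [0,0,0]
    - [0,0,0]
    - [0,0,0]
    - [0,0,0]
  claw: [1,1,1,1,1]

```text
time: 17.68
position: [0.5892, -0.2547, 0.1187]
eef_rot: [-0.703, 1.562, -0.365]
contact_force: [-0.8, 0.2, -0.3]
grip_width: 0.092
```

```bash
python3 -c "
from h import *
plan((.588,-.2535),.075,109.4)"
```

```text
t 17.6833 pos [ 0.5892 -0.2547  0.1187] jaw 109.37709251207167 q6 -2.4377705500881826 F [-0.7623  0.1803 -0.2827] w 0.09195971843334884
rotvec tool [-0.0004  0.0069  0.0058]
delta in tool after rot [ 0.0437  0.0016 -0.0007]
```

Call:
arm_command:
  delta_pos:
    - [0.014,0,0]
    - [0.014,0,0]
    - [0.012,0,0]
    - [0.003,0,0]
    - [0,0,0]
    - [0,0,0]
    - [0,0,0]
    - [0,0,0]
    - [0,0,0]
    - [0,0,0]
    - [0,0,0]
    - [0,0,0]
    - [0,0,0]
    - [0,0,0]
    - [0,0,0]
    - [0,0,0]
    - [0,0,0]
    - [0,0,0]
  angular:
    - [0,0,0]
    - [0,0,0]
    - [0,0,0]
    - [0,0,0]
    - [0,0,0]
    - [0,0,0]
    - [0,0,0]
    - [0,0,0]
    - [0,0,0]
    - [0,0,0]
    - [0,0,0]
    - [0,0,0]
    - [0,0,0]
    - [0,0,0]
    - [0,0,0]
    - [0,0,0]
    - [0,0,0]
    - [0,0,0]
  claw: [1,1,1,1,1,-1,-1,-1,-1,-1,-1,-1,-1,-1,-1,-1,-1,-1]

```text
time: 19.18
position: [0.5916, -0.2578, 0.0798]
eef_rot: [-0.791, 1.552, -0.455]
contact_force: [-0.0, 0.6, 0.7]
grip_width: 0.0355
```

Call:
arm_command:
  delta_pos:
    - [-0.02,0,0]
    - [-0.03,0,0]
    - [-0.03,0,0]
    - [-0.03,0,0]
    - [-0.02,0,0]
    - [0,0,0]
    - [0,0,0]
    - [0,0,0]
    - [0,0,0]
  angular:
    - [0,0,0]
    - [0,0,0]
    - [0,0,0]
    - [0,0,0]
    - [0,0,0]
    - [0,0,0]
    - [0,0,0]
    - [0,0,0]
    - [0,0,0]
  claw: [-1,-1,-1,-1,-1,-1,-1,-1,-1]

```text
time: 19.93
position: [0.5871, -0.2555, 0.2095]
eef_rot: [-0.669, 1.563, -0.333]
contact_force: [-0.9, 0.8, -0.1]
grip_width: 0.0351
```

```bash
python3 -c "
from h import *
weigh(5); plan(T['tab'],.13,109.4);plan(T['plain'],.13,109.4)"
```

```text
F mean [-0.5843  0.0437 -0.607 ] std [0.4579 0.4149 0.4495]
t 20.1833 pos [ 0.5874 -0.2556  0.2099] jaw 109.2548965936811 q6 -2.437957221674588 F [-0.3673 -0.466  -0.483 ] w 0.03525257787139884
rotvec tool [-0.0025  0.0064  0.0052]
delta in tool after rot [0.0799 0.1945 0.1171]
t 20.1833 pos [ 0.5874 -0.2556  0.2099] jaw 109.2548965936811 q6 -2.437957221674588 F [-0.3673 -0.466  -0.483 ] w 0.03525257787139884
rotvec tool [-0.0025  0.0064  0.0052]
delta in tool after rot [ 0.0799  0.1944 -0.0229]
```

The reading of 0.6 N means the empty can, so it goes in the plain bay.

Call:
arm_command:
  delta_pos:
    - [0,0.025,-0.003]
    - [0,0.028,-0.003]
    - [0,0.028,-0.003]
    - [0,0.028,-0.003]
    - [0,0.028,-0.003]
    - [0,0.028,-0.003]
    - [0,0.018,-0.003]
    - [0,0.01,-0.002]
    - [0,0,0]
    - [0,0,0]
    - [0,0,0]
  angular:
    - [0,0,0]
    - [0,0,0]
    - [0,0,0]
    - [0,0,0]
    - [0,0,0]
    - [0,0,0]
    - [0,0,0]
    - [0,0,0]
    - [0,0,0]
    - [0,0,0]
    - [0,0,0]
  claw: [-1,-1,-1,-1,-1,-1,-1,-1,-1,-1,-1]

```text
time: 21.1
position: [0.4975, -0.0758, 0.2041]
eef_rot: [-0.816, 1.566, -0.482]
contact_force: [-0.8, -0.1, -0.1]
grip_width: 0.0353
```

```bash
python3 -c "
from h import *
weigh(3);plan(T['plain'],.13,109.4)"
```

```text
F mean [ 0.2415  0.1391 -1.1975] std [0.3795 0.276  0.4531]
t 21.25 pos [ 0.4975 -0.0761  0.204 ] jaw 109.04923411588588 q6 -2.206697173372213 F [ 0.4759  0.3413 -1.0884] w 0.0354838296667873
rotvec tool [-0.0061  0.0028  0.003 ]
delta in tool after rot [ 0.074  -0.0047  0.0022]
```

Call:
arm_command:
  delta_pos:
    - [0,-0.006,0.004]
    - [0,0,0]
    - [0.016,0,0]
    - [0.016,0,0]
    - [0.016,0,0]
    - [0.016,0,0]
    - [0.006,0,0]
    - [0,0,0]
    - [0,0,0]
  angular:
    - [-0.006,0.003,0.003]
    - [0,0,0]
    - [0,0,0]
    - [0,0,0]
    - [0,0,0]
    - [0,0,0]
    - [0,0,0]
    - [0,0,0]
    - [0,0,0]
  claw: [-1,-1,-1,-1,-1,-1,-1,-1,-1]

```text
time: 22.0
position: [0.5079, -0.0865, 0.1316]
eef_rot: [-0.82, 1.567, -0.487]
contact_force: [-0.1, -0.2, -1.3]
grip_width: 0.0351
```

```bash
python3 -c "
from h import *
plan(T['plain'],.13,109.4)"
```

```text
t 22.0 pos [ 0.5079 -0.0865  0.1316] jaw 109.11829651369844 q6 -2.2212278754886174 F [-0.0885 -0.2064 -1.2655] w 0.03513995569416765
rotvec tool [-0.0049  0.0022  0.0024]
delta in tool after rot [ 0.0016  0.0085 -0.0041]
```

Call:
arm_command:
  delta_pos:
    - [0,0.006,-0.002]
    - [0,0,0]
    - [0,0,0]
  angular:
    - [0,0,0]
    - [0,0,0]
    - [0,0,0]
  claw: [-1,-1,-1]

```text
time: 22.25
position: [0.5049, -0.0816, 0.1335]
eef_rot: [-0.727, 1.565, -0.394]
contact_force: [-0.1, -0.7, -0.2]
grip_width: 0.0352
```

```bash
python3 -c "
from h import *
plan(T['plain'],.13,109.4)"
```

```text
t 22.25 pos [ 0.5049 -0.0816  0.1335] jaw 109.0918841797088 q6 -2.2134756868132097 F [-0.0911 -0.7237 -0.2434] w 0.03519017553578375
rotvec tool [-0.0054  0.0047  0.0042]
delta in tool after rot [ 0.0035  0.0029 -0.0029]
```

Call:
arm_command:
  delta_pos:
    - [0.006,0.001,-0.001]
    - [0.005,0,0]
    - [0.004,0,0]
    - [0.003,0,0]
    - [0.002,0,0]
  angular:
    - [0,0,0]
    - [0,0,0]
    - [0,0,0]
    - [0,0,0]
    - [0,0,0]
  claw: [-1,-1,-1,-1,-1]

```text
time: 22.67
position: [0.5046, -0.081, 0.1137]
eef_rot: [-0.697, 1.56, -0.363]
contact_force: [-0.1, 0.9, -0.9]
grip_width: 0.0357
```

Call:
arm_command:
  delta_pos:
    - [0.003,0,0]
    - [0.003,0,0]
    - [0.002,0,0]
  angular:
    - [0,0,0]
    - [0,0,0]
    - [0,0,0]
  claw: [-1,-1,-1]

```text
time: 22.92
position: [0.5046, -0.081, 0.1044]
eef_rot: [-0.7, 1.561, -0.366]
contact_force: [-0.6, -0.9, -1.6]
grip_width: 0.0357
```

Foot at about 25 mm inside the bore, moving freely. From here I go in small pushes, reading the force at the end of each.

Call:
arm_command:
  delta_pos:
    - [0.002,0,0]
    - [0.002,0,0]
  angular:
    - [0,0,0]
    - [0,0,0]
  claw: [-1,-1]

```text
time: 23.08
position: [0.5049, -0.081, 0.1004]
eef_rot: [-0.678, 1.56, -0.344]
contact_force: [-1.2, 1.1, 8.6]
grip_width: 0.0356
```

Call:
arm_command:
  delta_pos:
    - [0.002,0,0]
  angular:
    - [0,0,0]
  claw: [-1]

```text
time: 23.17
position: [0.5052, -0.081, 0.099]
eef_rot: [-0.651, 1.56, -0.317]
contact_force: [-3.0, 2.0, 7.9]
grip_width: 0.0355
```

Call:
arm_command:
  delta_pos:
    - [0.002,0,0]
  angular:
    - [0,0,0]
  claw: [-1]

```text
time: 23.25
position: [0.5054, -0.0808, 0.0976]
eef_rot: [-0.631, 1.559, -0.297]
contact_force: [-2.7, 1.2, 8.0]
grip_width: 0.0352
```

Call:
arm_command:
  delta_pos:
    - [0.002,0,0]
  angular:
    - [0,0,0]
  claw: [-1]

```text
time: 23.33
position: [0.5055, -0.0807, 0.0964]
eef_rot: [-0.622, 1.558, -0.288]
contact_force: [-2.2, 1.9, 8.4]
grip_width: 0.0356
```

Call:
arm_command:
  delta_pos:
    - [0.002,0,0]
    - [0.002,0,0]
  angular:
    - [0,0,0]
    - [0,0,0]
  claw: [-1,-1]

```text
time: 23.5
position: [0.5056, -0.0806, 0.0939]
eef_rot: [-0.613, 1.558, -0.279]
contact_force: [-3.2, 0.4, 9.3]
grip_width: 0.0353
```

Call:
arm_command:
  delta_pos:
    - [0.002,0,0]
  angular:
    - [0,0,0]
  claw: [-1]

```text
time: 23.58
position: [0.5057, -0.0804, 0.0932]
eef_rot: [-0.59, 1.557, -0.256]
contact_force: [-6.1, 4.6, 24.2]
grip_width: 0.0353
```

Call:
arm_command:
  delta_pos:
    - [0.002,0,0]
  angular:
    - [0,0,0]
  claw: [-1]

```text
time: 23.67
position: [0.506, -0.0801, 0.0931]
eef_rot: [-0.558, 1.556, -0.223]
contact_force: [-6.7, 3.4, 25.7]
grip_width: 0.0355
```

Call:
arm_command:
  delta_pos:
    - [0.002,0,0]
  angular:
    - [0,0,0]
  claw: [-1]

```text
time: 23.75
position: [0.5062, -0.0798, 0.0931]
eef_rot: [-0.54, 1.554, -0.206]
contact_force: [-6.7, 3.1, 21.5]
grip_width: 0.0352
```

Stop found at z 0.0931 with about 25 N: foot at about 13 mm after about 8 mm of cup travel. Release and go up.

Call:
arm_command:
  delta_pos:
    - [0,0,0]
    - [0,0,0]
    - [0,0,0]
    - [0,0,0]
    - [0,0,0]
    - [0,0,0]
    - [0,0,0]
    - [-0.02,0,0]
    - [-0.03,0,0]
    - [-0.03,0,0]
    - [-0.03,0,0]
    - [-0.02,0,0]
    - [0,0,0]
  angular:
    - [0,0,0]
    - [0,0,0]
    - [0,0,0]
    - [0,0,0]
    - [0,0,0]
    - [0,0,0]
    - [0,0,0]
    - [0,0,0]
    - [0,0,0]
    - [0,0,0]
    - [0,0,0]
    - [0,0,0]
    - [0,0,0]
  claw: [1,1,1,1,1,1,1,1,1,1,1,1,1]

```text
time: 24.83
position: [0.503, -0.0792, 0.2264]
eef_rot: [-0.48, 1.561, -0.146]
contact_force: [0.3, 0.2, 0.3]
grip_width: 0.0918
```

```bash
python3 -c "
from h import *
tops(.095,.122); plan((.4748,-.4177),.19,109.4)"
```

```text
top [199 148  36  35 926] [ 0.4855 -0.2004  0.095 ] [ 0.5193 -0.1678  0.1018] c [ 0.5024 -0.1841] [115.4428 115.0864  40.1652]
top [ 301  183   37   38 1094] [ 0.4851 -0.0968  0.0952] [ 0.52   -0.0615  0.1154] c [ 0.5025 -0.0792] [161.7166 157.3711 156.5046]
top [488 209  41  30 696] [0.4468 0.0937 0.095 ] [0.477  0.1305 0.1136] c [0.4619 0.1121] [66.5718 67.0963 69.2385]
top [302 246  34  18 476] [ 0.5495 -0.0747  0.095 ] [ 0.5718 -0.0418  0.1115] c [ 0.5606 -0.0582] [132.1029 128.4916 127.834 ]
t 24.8833 pos [ 0.5024 -0.0791  0.2246] jaw 109.12492943284983 q6 -2.213033181530367 F [0.6028 0.1373 0.6755] w 0.09207834709667377
rotvec tool [-0.0048  0.0074  0.0035]
delta in tool after rot [ 0.0346 -0.3102 -0.1385]
```

Call:
arm_command:
  delta_pos:
    - [0,-0.03,-0.013]
    - [0,-0.03,-0.014]
    - [0,-0.03,-0.014]
    - [0,-0.03,-0.014]
    - [0,-0.03,-0.014]
    - [0,-0.03,-0.014]
    - [0,-0.03,-0.014]
    - [0,-0.03,-0.014]
    - [0,-0.03,-0.014]
    - [0,-0.03,-0.012]
    - [0,-0.005,0]
    - [0,0,0]
    - [0,0,0]
    - [0,0,0]
  angular:
    - [0,0,0]
    - [0,0,0]
    - [0,0,0]
    - [0,0,0]
    - [0,0,0]
    - [0,0,0]
    - [0,0,0]
    - [0,0,0]
    - [0,0,0]
    - [0,0,0]
    - [0,0,0]
    - [0,0,0]
    - [0,0,0]
    - [0,0,0]
  claw: [1,1,1,1,1,1,1,1,1,1,1,1,1,1]

```text
time: 26.05
position: [0.4646, -0.4205, 0.1967]
eef_rot: [1.857, 1.541, 2.194]
contact_force: [0.8, -0.0, -0.6]
grip_width: 0.0919
```

```bash
python3 -c "
from h import *
plan((.4748,-.4177),.12,109.4); tops()"
```

```text
t 26.05 pos [ 0.4646 -0.4205  0.1967] jaw 109.30753331232066 q6 -2.7678249705248983 F [ 0.8344 -0.0071 -0.6188] w 0.09193035638327131
rotvec tool [-0.0015 -0.0085 -0.0289]
delta in tool after rot [ 0.0767 -0.0007  0.0106]
top [  79   14  123  127 2184] [ 0.3622 -0.6328  0.09  ] [ 0.4549 -0.5392  0.0973] c [ 0.4086 -0.586 ] [114.81   119.2715 122.5929]
top [ 250  110   43   44 1448] [ 0.3944 -0.495   0.0902] [ 0.4297 -0.4594  0.1017] c [ 0.412  -0.4772] [ 41.3039 106.6685 125.25  ]
top [  51  154   76   85 2493] [ 0.4835 -0.6307  0.09  ] [ 0.5479 -0.5767  0.115 ] c [ 0.5157 -0.6037] [6.1392 5.4942 5.5828]
top [ 294  202   38   38 1133] [ 0.4576 -0.4363  0.09  ] [ 0.4921 -0.4012  0.102 ] c [ 0.4749 -0.4187] [168.8782 164.3389 163.4245]
```

Level first, then re-check before going down.

Call:
arm_command:
  delta_pos:
    - [0,0,0]
    - [0,0,0]
    - [0.015,0,0]
    - [0.02,0,0]
    - [0.02,0,0]
    - [0.012,0,0]
    - [0,0,0]
    - [0,0,0]
  angular:
    - [0,-0.008,-0.028]
    - [0,0,0]
    - [0,0,0]
    - [0,0,0]
    - [0,0,0]
    - [0,0,0]
    - [0,0,0]
    - [0,0,0]
  claw: [1,1,1,1,1,1,1,1]

```text
time: 26.77
position: [0.4685, -0.4113, 0.1311]
eef_rot: [0.264, 1.569, 0.612]
contact_force: [-0.5, -0.4, -0.4]
grip_width: 0.0921
```

```bash
python3 -c "
from h import *
plan((.4750,-.4184),.077,109.4)"
```

```text
t 26.7667 pos [ 0.4685 -0.4113  0.1311] jaw 109.98369635102458 q6 -2.7642751323750496 F [-0.5185 -0.3571 -0.3573] w 0.09214556918169599
rotvec tool [ 0.0102  0.0013 -0.0004]
delta in tool after rot [ 0.0541 -0.0088  0.0038]
```

Call:
arm_command:
  delta_pos:
    - [0,-0.009,0.004]
    - [0,0,0]
    - [0,0,0]
  angular:
    - [0,0,0]
    - [0,0,0]
    - [0,0,0]
  claw: [1,1,1]

```text
time: 27.02
position: [0.4766, -0.4174, 0.1338]
eef_rot: [-0.434, 1.568, -0.083]
contact_force: [-0.6, -0.9, 0.2]
grip_width: 0.092
```

```bash
python3 -c "
from h import *
plan((.4750,-.4184),.077,109.4)"
```

```text
t 27.0167 pos [ 0.4766 -0.4174  0.1338] jaw 110.10675904820764 q6 -2.7633618748596755 F [-0.6208 -0.9158  0.1864] w 0.09196802816355264
rotvec tool [0.0123 0.0021 0.001 ]
delta in tool after rot [ 0.0568 -0.0004 -0.0018]
```

Call:
arm_command:
  delta_pos:
    - [0.015,-0.001,-0.0015]
    - [0.015,0,0]
    - [0.015,0,0]
    - [0.01,0,0]
    - [0.001,0,0]
    - [0,0,0]
    - [0,0,0]
    - [0,0,0]
    - [0,0,0]
    - [0,0,0]
    - [0,0,0]
    - [0,0,0]
    - [0,0,0]
    - [0,0,0]
    - [0,0,0]
    - [0,0,0]
    - [0,0,0]
    - [0,0,0]
    - [0,0,0]
  angular:
    - [0,0,0]
    - [0,0,0]
    - [0,0,0]
    - [0,0,0]
    - [0,0,0]
    - [0,0,0]
    - [0,0,0]
    - [0,0,0]
    - [0,0,0]
    - [0,0,0]
    - [0,0,0]
    - [0,0,0]
    - [0,0,0]
    - [0,0,0]
    - [0,0,0]
    - [0,0,0]
    - [0,0,0]
    - [0,0,0]
    - [0,0,0]
  claw: [1,1,1,1,1,1,-1,-1,-1,-1,-1,-1,-1,-1,-1,-1,-1,-1,-1]

```text
time: 28.6
position: [0.4786, -0.4205, 0.0867]
eef_rot: [-1.093, 1.554, -0.74]
contact_force: [1.0, 0.5, 0.1]
grip_width: 0.0351
```

Call:
arm_command:
  delta_pos:
    - [-0.02,0,0]
    - [-0.03,0,0]
    - [-0.03,0,0]
    - [-0.03,0,0]
    - [-0.03,0,0]
    - [0,0,0]
    - [0,0,0]
    - [0,0,0]
    - [0,0,0]
  angular:
    - [0,0,0]
    - [0,0,0]
    - [0,0,0]
    - [0,0,0]
    - [0,0,0]
    - [0,0,0]
    - [0,0,0]
    - [0,0,0]
    - [0,0,0]
  claw: [-1,-1,-1,-1,-1,-1,-1,-1,-1]

```text
time: 29.35
position: [0.4733, -0.4152, 0.2207]
eef_rot: [1.667, 1.565, 2.019]
contact_force: [-1.6, 0.4, -5.1]
grip_width: 0.0352
```

```bash
python3 -c "
from h import *
weigh(5); plan(T['tab'],.2,109.4)"
```

```text
F mean [ 0.1684 -0.1345 -4.0722] std [0.5534 0.3931 0.3583]
t 29.6 pos [ 0.4736 -0.4155  0.2216] jaw 110.18864599941128 q6 -2.7660576872962173 F [ 0.4912 -0.2227 -4.5195] w 0.035489743974159646
rotvec tool [ 0.0138 -0.0001 -0.005 ]
delta in tool after rot [0.0216 0.3076 0.2775]
```

The reading of 4.1 N means the solid dummy, so it goes in the tab bay.

Call:
arm_command:
  delta_pos:
    - [0,0.02,0.018]
    - [0,0.028,0.025]
    - [0,0.028,0.025]
    - [0,0.028,0.025]
    - [0,0.028,0.025]
    - [0,0.028,0.025]
    - [0,0.028,0.025]
    - [0,0.028,0.025]
    - [0,0.028,0.025]
    - [0,0.028,0.025]
    - [0,0.02,0.02]
    - [0,0.012,0.01]
    - [0,0,0]
    - [0,0,0]
    - [0,0,0]
  angular:
    - [0.014,0,-0.005]
    - [0,0,0]
    - [0,0,0]
    - [0,0,0]
    - [0,0,0]
    - [0,0,0]
    - [0,0,0]
    - [0,0,0]
    - [0,0,0]
    - [0,0,0]
    - [0,0,0]
    - [0,0,0]
    - [0,0,0]
    - [0,0,0]
    - [0,0,0]
  claw: [-1,-1,-1,-1,-1,-1,-1,-1,-1,-1,-1,-1,-1,-1,-1]

```text
time: 30.85
position: [0.6358, -0.0218, 0.2133]
eef_rot: [2.565, 1.564, 2.899]
contact_force: [-1.0, -0.4, -4.5]
grip_width: 0.0353
```

```bash
python3 -c "
from h import *
plan(T['tab'],.137,109.4)"
```

```text
t 30.85 pos [ 0.6358 -0.0218  0.2133] jaw 109.11663236294834 q6 -2.059615945096385 F [-0.973  -0.4479 -4.5326] w 0.03525260112971743
rotvec tool [-0.0049 -0.0058 -0.0038]
delta in tool after rot [ 0.0763 -0.0099 -0.0062]
```

Call:
arm_command:
  delta_pos:
    - [0,-0.012,-0.0035]
    - [0,0,0]
    - [0.016,0,0]
    - [0.018,0,0]
    - [0.018,0,0]
    - [0.016,0,0]
    - [0.006,0,0]
    - [0,0,0]
    - [0,0,0]
  angular:
    - [0,0,0]
    - [0,0,0]
    - [0,0,0]
    - [0,0,0]
    - [0,0,0]
    - [0,0,0]
    - [0,0,0]
    - [0,0,0]
    - [0,0,0]
  claw: [-1,-1,-1,-1,-1,-1,-1,-1,-1]

```text
time: 31.6
position: [0.6347, -0.0482, 0.1387]
eef_rot: [3.103, 1.567, -2.862]
contact_force: [-0.1, 0.2, -4.4]
grip_width: 0.0354
```

```bash
python3 -c "
from h import *
plan(T['tab'],.137,109.4)"
```

```text
t 31.6 pos [ 0.6347 -0.0482  0.1387] jaw 108.22508869698638 q6 -2.083299797137958 F [-0.1003  0.2331 -4.3593] w 0.03542329924211136
rotvec tool [-0.0205 -0.004  -0.0002]
delta in tool after rot [0.0017 0.0146 0.0035]
```

Call:
arm_command:
  delta_pos:
    - [0,0.009,0.004]
    - [0,0,0]
    - [0,0,0]
    - [0,0,0]
  angular:
    - [0,0,0]
    - [0,0,0]
    - [0,0,0]
    - [0,0,0]
  claw: [-1,-1,-1,-1]

```text
time: 31.93
position: [0.6373, -0.0384, 0.1424]
eef_rot: [-1.191, 1.568, -0.874]
contact_force: [-0.2, 0.4, -3.4]
grip_width: 0.0352
```

```bash
python3 -c "
from h import *
plan(T['tab'],.137,109.4)"
```

```text
t 31.9333 pos [ 0.6373 -0.0384  0.1424] jaw 108.14935091984673 q6 -2.066195870064456 F [-0.2153  0.4161 -3.4014] w 0.03522156591523211
rotvec tool [-0.0218  0.0009  0.0024]
delta in tool after rot [ 0.0054  0.0062 -0.0022]
```

Call:
arm_command:
  delta_pos:
    - [0,0.0035,0]
    - [0,0,0]
    - [0.004,0,0]
    - [0,0,0]
  angular:
    - [0,0,0]
    - [0,0,0]
    - [0,0,0]
    - [0,0,0]
  claw: [-1,-1,-1,-1]

```text
time: 32.27
position: [0.6369, -0.0342, 0.1398]
eef_rot: [-0.815, 1.566, -0.497]
contact_force: [-0.5, 0.8, -4.7]
grip_width: 0.0355
```

```bash
python3 -c "
from h import *
plan(T['tab'],.137,109.4)"
```

```text
t 32.2667 pos [ 0.6369 -0.0342  0.1398] jaw 108.21376213125735 q6 -2.060834519092996 F [-0.5212  0.8077 -4.7217] w 0.03553194039987659
rotvec tool [-0.0207  0.0036  0.0039]
delta in tool after rot [ 0.0028  0.0021 -0.0031]
```

Aligned. Going into the bore (foot 53 mm now).

Call:
arm_command:
  delta_pos:
    - [0.006,0,0]
    - [0.005,0,0]
    - [0.004,0,0]
    - [0.003,0,0]
    - [0.002,0,0]
  angular:
    - [0,0,0]
    - [0,0,0]
    - [0,0,0]
    - [0,0,0]
    - [0,0,0]
  claw: [-1,-1,-1,-1,-1]

```text
time: 32.68
position: [0.6368, -0.0344, 0.1173]
eef_rot: [-0.883, 1.566, -0.566]
contact_force: [-0.3, -0.1, -3.2]
grip_width: 0.0351
```

Call:
arm_command:
  delta_pos:
    - [0.003,0,0]
    - [0.002,0,0]
  angular:
    - [0,0,0]
    - [0,0,0]
  claw: [-1,-1]

```text
time: 32.85
position: [0.6366, -0.0345, 0.1112]
eef_rot: [-0.98, 1.567, -0.662]
contact_force: [-0.4, -0.2, -4.1]
grip_width: 0.0353
```

Call:
arm_command:
  delta_pos:
    - [0.002,0,0]
    - [0.002,0,0]
  angular:
    - [0,0,0]
    - [0,0,0]
  claw: [-1,-1]

```text
time: 33.02
position: [0.6374, -0.0344, 0.1086]
eef_rot: [-0.722, 1.565, -0.405]
contact_force: [-2.7, 1.5, 5.3]
grip_width: 0.0353
```

Call:
arm_command:
  delta_pos:
    - [0.002,0,0]
  angular:
    - [0,0,0]
  claw: [-1]

```text
time: 33.1
position: [0.6376, -0.0342, 0.1076]
eef_rot: [-0.661, 1.564, -0.344]
contact_force: [-2.3, 1.9, 6.1]
grip_width: 0.0349
```

Call:
arm_command:
  delta_pos:
    - [0.002,0,0]
    - [0.002,0,0]
    - [0.002,0,0]
  angular:
    - [0,0,0]
    - [0,0,0]
    - [0,0,0]
  claw: [-1,-1,-1]

```text
time: 33.35
position: [0.6376, -0.0341, 0.1042]
eef_rot: [-0.652, 1.562, -0.334]
contact_force: [-3.3, 1.0, 4.6]
grip_width: 0.0349
```

Call:
arm_command:
  delta_pos:
    - [0.002,0,0]
  angular:
    - [0,0,0]
  claw: [-1]

```text
time: 33.43
position: [0.6376, -0.0341, 0.1031]
eef_rot: [-0.657, 1.562, -0.339]
contact_force: [-3.2, 0.9, 5.0]
grip_width: 0.035
```

Call:
arm_command:
  delta_pos:
    - [0.002,0,0]
  angular:
    - [0,0,0]
  claw: [-1]

```text
time: 33.52
position: [0.6375, -0.0341, 0.102]
eef_rot: [-0.665, 1.561, -0.347]
contact_force: [-3.1, 1.4, 4.8]
grip_width: 0.0353
```

Call:
arm_command:
  delta_pos:
    - [0.002,0,0]
  angular:
    - [0,0,0]
  claw: [-1]

```text
time: 33.6
position: [0.6375, -0.0341, 0.1008]
eef_rot: [-0.666, 1.561, -0.348]
contact_force: [-3.3, 0.2, 5.3]
grip_width: 0.0355
```

Call:
arm_command:
  delta_pos:
    - [0.002,0,0]
  angular:
    - [0,0,0]
  claw: [-1]

```text
time: 33.68
position: [0.6379, -0.034, 0.1006]
eef_rot: [-0.63, 1.559, -0.312]
contact_force: [-5.1, 1.9, 16.5]
grip_width: 0.0355
```

Call:
arm_command:
  delta_pos:
    - [0.002,0,0]
  angular:
    - [0,0,0]
  claw: [-1]

```text
time: 33.77
position: [0.6382, -0.0337, 0.1006]
eef_rot: [-0.588, 1.557, -0.269]
contact_force: [-5.4, 2.5, 12.7]
grip_width: 0.0351
```

Call:
arm_command:
  delta_pos:
    - [0.002,0,0]
  angular:
    - [0,0,0]
  claw: [-1]

```text
time: 33.85
position: [0.6384, -0.0335, 0.1006]
eef_rot: [-0.564, 1.556, -0.245]
contact_force: [-5.4, 1.1, 10.3]
grip_width: 0.0353
```

Call:
arm_command:
  delta_pos:
    - [0,0,0]
    - [0,0,0]
    - [0,0,0]
    - [0,0,0]
    - [0,0,0]
    - [0,0,0]
    - [0,0,0]
    - [-0.02,0,0]
    - [-0.03,0,0]
    - [-0.03,0,0]
    - [-0.03,0,0]
    - [-0.02,0,0]
    - [0,0,0]
  angular:
    - [0,0,0]
    - [0,0,0]
    - [0,0,0]
    - [0,0,0]
    - [0,0,0]
    - [0,0,0]
    - [0,0,0]
    - [0,0,0]
    - [0,0,0]
    - [0,0,0]
    - [0,0,0]
    - [0,0,0]
    - [0,0,0]
  claw: [1,1,1,1,1,1,1,1,1,1,1,1,1]

```text
time: 34.93
position: [0.6362, -0.0335, 0.2335]
eef_rot: [-0.633, 1.559, -0.314]
contact_force: [-0.4, -0.1, 0.2]
grip_width: 0.0918
```

```bash
python3 - <<'E'
from h import *
plan(T['tab'],.2,109.4)
tops(.095,.122)
b,d=camera("side"); cv2.imwrite("pics/s3.png",cv2.resize(b[60:230,230:430],None,fx=3.5,fy=3.5,interpolation=cv2.INTER_CUBIC))
for n,o in [("flux_jar",(.5195,-.2752)),("block_magnet",(.3813,-.3349)),("wick_reel",(.5793,-.351)),("tape_glass",(.3714,-.1495))]:
    camera("top"); r=spot_point(n,"top")
    if r: print(n,onplane("top",r[0]["pixel"],0)[:2]-o)
E
```

```text
t 34.9333 pos [ 0.6362 -0.0335  0.2335] jaw 108.25365498582157 q6 -2.0611134720535 F [-0.4421 -0.1385  0.2141] w 0.09184164771432544
rotvec tool [-0.02    0.0098  0.0073]
delta in tool after rot [ 0.0335  0.0013 -0.0027]
top [181   0  40  24 718] [ 0.4969 -0.199   0.095 ] [ 0.5197 -0.1675  0.1022] c [ 0.5083 -0.1833] [120.954  120.5752  42.1476]
top [ 297   16   42   50 1633] [ 0.485  -0.0965  0.0955] [ 0.5206 -0.0612  0.1157] c [ 0.5028 -0.0788] [171.6142 166.9633 166.0539]
top [ 509   53   47   48 1119] [0.4469 0.0937 0.095 ] [0.4853 0.1298 0.1131] c [0.4661 0.1118] [50.5165 50.5442 52.1403]
top [ 299  105   39   40 1199] [ 0.5505 -0.0744  0.103 ] [ 0.5854 -0.039   0.1127] c [ 0.5679 -0.0567] [176.849  172.025  171.0867]
top [ 303  179   37   37 1052] [ 0.6154 -0.0502  0.095 ] [ 0.6505 -0.0148  0.1153] c [ 0.6329 -0.0325] [167.5741 163.0732 162.1683]
top [ 598  200   42   57 1141] [0.5356 0.2661 0.095 ] [0.5946 0.3012 0.1051] c [0.5651 0.2837] [136.3173  48.8203  19.8799]
flux_jar [ 0.0019 -0.0005]
block_magnet [-0.0019  0.0014]
tape_glass [-0.0037 -0.0071]
```

View pics/s3.png

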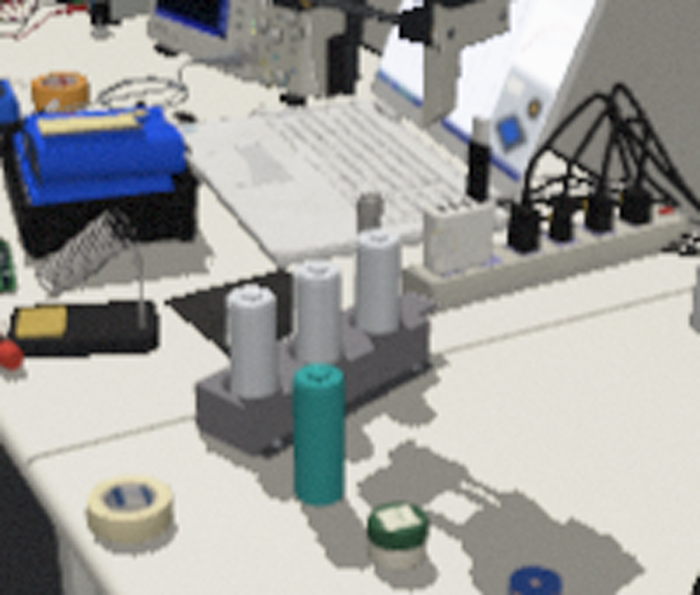

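All three cans stand upright in their bays and the robot is clear of them. The bystanders are where they were. Handing in.

```bash
python3 -c "
from rig import *
print(finish_job(), sense()['time'])"
```

```text
the job is handed in; nothing more can be done
the job is handed in; nothing more can be done
```

I sorted all three cans by weight into the rack, let go of them and handed the job in at about 35 s of the 72 s allowed. The hand-in gave no verdict.

| Can | Load on the wrist | Bay | Highest push reading at the stop | Underside above desk |
|---|---|---|---|---|
| Solid dummy | about 4.1 N | Tab end | about 17 N | about 13 mm |
| Filled cell | about 2.0 N | Middle | about 24 N | about 11 mm |
| Empty | about 0.6–1.2 N | Plain end | about 26 N | about 14 mm |

- **Pushing down:** each can came to a sharp rise in force with no further travel, and no reading came near 60 N. The tab-end stop was the weakest sign of the three: its reading fell from 17 to 10 N over the last two presses. The can did not move, so I took it as bottomed, but I did not check by pressing on the can from above.
- **Final pictures:** all three cans stand upright, and the wrist camera puts them within about 2 mm of my estimated bay centres. Can centres are about 61–64 mm up, under the 70.5 mm limit.
- **Bystanders:** the flux jar, magnet and tape roll measured within 8 mm of where they started, which I put down to measuring noise. The detector did not find the wick reel in the last picture, though it shows in the side view and I never went near it.
- **One slip:** my first grasp attempt closed too late and set one can rocking. It stayed upright, and I waited for it to settle before trying again.

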